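# Build up a vent stack and lock its keeper bar

## Task

Slide the plate with the plain tab onto the splined vent post, its tab pointing opposite to the fork of the plate already seated there, then the loose forked plate on top with its fork the same way as the seated one, each flat on the plate below. Then hang the keeper bar on the pin with its arms clear of the two hooks and twist it clockwise (seen from above) until it lies under both hooks and drops home over the key. Leave the regulator, adapter, washer ring and gauge where they are.

Things in the scene. Friction and masses are not known exactly. Their poses are not given: they have to be found in the camera images.
- vent_post: Fixed steel fixture: dark foot 10 mm thick, an upright splined hub, two hooked posts. Origin on the table under the hub axis, z up, x along the fork of the plate already seated (fixed; same shape as the loose forked plate, fills z=10 to 24 mm). Seated, the plain plate fills z=24 to 38 mm, the loose forked one z=38 to 52 mm.
- post_axis (a point): On the hub axis at the hub's top, z=58 mm; axes as vent_post. Hub: core radius 14.5 mm, six splines 8 mm wide out to radius 23 mm, at 0, 60, 120... degrees from x; full width to z=54, roof-shaped lead-in to z=58 mm. Above it: the key, z=58 to 68 mm, 26 x 12 mm, its length along lock_line's x, and an upright pin 12 mm in diameter to z=84 mm.
- lock_line (a point): Same point, but x along the line through both hooks (50 degrees anticlockwise of vent_post's x), in which the locked bar lies. A bar can swing under both hooks only clockwise seen from above: lower it 25 to 90 degrees anticlockwise of this line (45 to 60 is best).
- hook (a point): Under one hook: on the lock line, 80 mm from the axis, z=85 mm (the hook's underside; its top is z=95). The other hook is a half turn about the axis away. Each covers 68 to 92 mm from the axis and from 30 mm clockwise of the line to 10 mm anticlockwise; its post, from 16 mm clockwise on, is the stop.
- plain_plate_center (a point): Centre of the ring of the loose aluminium plate with plain tab, 7 mm above its underside. 14 mm thick, 0.18 kg. Octagonal ring, 64 mm over flats, flats 26 mm long facing +-y: grip across y. Six inner teeth reach in to radius 17 mm at 30, 90... degrees from x and run between splines with 2 mm play. x along its tab (30 mm wide, 8 thick, ends 72 mm out). Seated: z=31 mm.
- fork_plate_center (a point): Centre of the ring of the loose forked plate, 7 mm above its underside: as the plain plate (14 mm thick, 64 mm over flats, grip across y, same teeth), but its tab, along x, is split into two prongs 9 mm wide, 12 mm apart, ending 72 mm from the centre. Seated: z=45 mm.
- keeper_bar_center (a point): Centre of the loose steel bar, 15 mm above its underside. 190 mm long along x, arms 24 wide, 10 thick, at the bottom; middle grip block 60 (x) x 36 (y) x 30 mm high, grip across y. Square hole 16 mm through it, opening below into a slot 30 (x) x 16 mm, 12 deep, for the key. Half turn alike. 0.30 kg. Hung across the key: z=83 mm; within 8 degrees of lock_line it drops to z=73.
- plain_plate_tab (a point): Point on the plain tab, 60 mm from the ring centre along its x.
- fork_plate_tab (a point): Point between the prongs, 60 mm from the ring centre along x.
- regulator: Blue aluminium regulator, 72 mm in diameter, 110 mm high, brass ports; loose bystander. Origin under its centre.
- hex_adapter: Brass hex adapter, 46 mm wide, 52 mm high; loose bystander. Origin under its centre.
- washer_ring: Green rubber washer ring, 72 mm in diameter, 8 mm thick, lying flat; loose bystander.
- dial_gauge: Round dial gauge lying on its back, 68 mm in diameter, 24 mm high; loose bystander.
Mind the look-alikes: they are no part of the job. What is shaped like the part that bears fork_plate_center but blue or turquoise is not meant.

How it is judged:
By the outcome, as a careful person would: the job done as asked, in the order asked, and still so for the second after the job is handed in, with the robot touching nothing.
It also fails if it takes over 72 s, if anything falls off the work surface, if the arm or the gripper's body presses on something with over 40 N, if the wrist force passes 120 N, or if a joint passes its speed limit or range.

## Robot

A 6-joint arm with a two-finger parallel gripper is mounted at the origin on the work surface. World frame = base frame: x ahead of the robot, y to its left, z up, the work surface at z = 0. Lengths are in m, angles in rad, forces in N, time in s.
With the tool pointing down it reaches from about 0.3 to 0.775 m from the base axis. Payload 14.6 kg.
Tool frame: the origin (TCP) lies at the very end of the fingers, on their centre line; the grasp point (between the pads) lies 19 mm behind it; z points along the fingers, y is the direction in which the jaws open and shut (so a half turn about z gives the same grasp; the last joint's range is limited). The gripper opens to 85 mm and grips with 20 to 120 N. Pads are 22 mm wide; open, the fingers measure 114 mm over their backs; the gripper's body (76 mm by 85 mm) begins 54 mm behind the grasp point. The pads swing forward as they close: fully open they stand 13 mm farther back than shut.
Start: joints at [1.137, 0.3, 1.521, -0, 1.321, -0.067], TCP at [0.197, 0.513, 0.231] pointing down, gripper open.
Joint ranges: [-3.03, 3.03], [-0.79, 2.21], [0.23, 2.52], [-1.04, 4.18], [0, 3.07], [-2.55, 2.55]. Speed limits (rad/s): [2.22, 2.22, 2.57, 3.14, 3.14, 3.14].

## Interface

Orientations are given as a unit quaternion [x, y, z, w].
In Python, from bench import status, vision, hand_in gives the robot as it stands.
- The arm moves only by the tool send_rows, never from a script. Its argument "steps" is a list of rows, each a list of 3 entries, a list of its own where there are three numbers: the shift along the tool's x, y, z in units of 50 mm (1.0 is 50 mm), then the turn, a rotation vector about the tool's x, y, z in units of 6 degrees (1.0 is 6 degrees), then the finger opening in mm, from 0 to 85.4. A call has 1 to 12 rows; each row is the pose to reach, as a shift and turn from the pose commanded when the call began, along the tool's axes at that moment; what a row does not reach only later rows make up. A row lasts 1/10 s, in which the tool goes at most 50 mm and 8.59 degrees, less where a joint would pass 70% of its speed; a pose out of reach is approached as far as the arm can. A call with a gripper value outside its range is refused whole. The fingers move at their own pace and stop on an object; "grip_force" is the grip in N (left out, the last holds). Time passes only in rows, so rows that repeat a pose let the fingers close. It gives the time, the measured TCP pose, the force and the opening at its end, in the units of the state.
- status.state(): the state, without advancing time (a new reading comes with each control period).
- vision.read_camera(name): name is "scene" or "top" or "wrist"; returns (picture, depth): 420x560x3 uint8, red, green, blue; 420x560 float32, m along the optical axis (not along the pixel's ray), 0 where there is no reading.
- vision.get_calibration(name): a dict with "camera_matrix" (3x3 intrinsics, pixels), "k1" (the pictures are not rectified: a ray, as slopes to the right and down, at radius r is drawn at 1 + k1 r^2 times it, then the intrinsics apply), "R" (3x3) and "t" (3): a world point X has camera coordinates R X + t; the wrist camera has in their place "tool_from_camera" (4x4, takes a point from camera to tool coordinates, whose origin is the TCP and whose axes are the flange's). Camera axes: x right, y down, z forward; pixel columns grow to the right and rows downward; lengths in m; the calibration is good to about 2 mm. A picture is of the moment at which its call begins: read the wrist's pose just before it. get_calibration takes no time and is no camera call.
- hand_in(): hands the job in, once; it reports no verdict.
The state is a dict: "time_s": time; "joint_pos": joint angles; "joint_vel": joint speeds; "effort": joint torques, N m; "position": TCP position; "orientation": TCP orientation; "wrist_force": force on the tool from outside, world axes, zero at the start; "ft_torque": the same for the moment, N m; "width": opening from 0.0 (shut) to 1.0 (fully open).
Only numpy, scipy, OpenCV 4.12 (cv2) and the standard library are available. Lean on these libraries where they do the work, as an engineer would, in place of code of your own. Each camera call takes 0.05 s, during which the arm holds its last target.

## Working session

There is one attempt and no reset: what is moved stays moved. The work goes in short steps, Python scripts to look and compute and a tool call to move; the robot and the scene stay as the last step left them, time stands still between calls to the robot, and variables do not carry over. Pictures are saved under pics/ and viewed, and the job is handed in when it is done.

Besides the shell and the picture viewer there is one more tool, called after "Request:" as name(argument=value, ...), one argument or row to a line, values as JSON. send_rows: Moves the arm, as the interface text tells. Its arguments: {"type":"object","properties":{"steps":{"type":"array","items":{"type":"array"}},"grip_force":{"type":"number"}},"required":["steps"]}

```bash
mkdir -p pics; ls
cat > h.py <<'E'
import numpy as np,cv2,json
from bench import status,vision,hand_in
E
python3 - <<'E'
from h import *
s=status.state();print(s)
for n in ["scene","top","wrist"]:
    c=vision.get_calibration(n);print(n,{k:np.round(np.array(v),4).tolist() for k,v in c.items()})
    p,d=vision.read_camera(n);np.savez(f"pics/{n}0.npz",p=p,d=d);cv2.imwrite(f"pics/{n}0.png",p[...,::-1])
E
```

```text
pics
{'time_s': 0.0, 'joint_pos': array([ 1.13739596e+00,  3.00479769e-01,  1.52160995e+00, -1.27847162e-05,
        1.32069667e+00, -6.65741952e-02]), 'joint_vel': array([-1.30669938e-03, -1.15856634e-03,  9.43734563e-04,  9.56630872e-05,
       -9.35731600e-04, -1.24273481e-03]), 'effort': array([-1.46466871e-03, -5.43505561e+01, -3.61791050e+01, -1.26369209e-04,
        4.01108467e-03, -6.40973866e-06]), 'position': array([0.19714965, 0.51318972, 0.23070435]), 'orientation': array([ 1.82384876e-01,  9.83227034e-01, -5.79845176e-04, -1.41659727e-04]), 'wrist_force': array([ 0.95975818,  0.10847504, -0.5176177 ]), 'ft_torque': array([ 0.01207204,  0.05254802, -0.02499576]), 'width': 1.002775160836064}
scene {'camera_matrix': [[470.7043, 0.0, 281.5433], [0.0, 470.7043, 210.3229], [0.0, 0.0, 1.0]], 'k1': -0.0443, 'R': [[0.8953, 0.4454, -0.0043], [0.3275, -0.6648, -0.6714], [-0.3019, 0.5997, -0.7411]], 't': [-0.5391, -0.0341, 1.3719]}
top {'camera_matrix': [[419.2335, 0.0, 278.79], [0.0, 419.2335, 204.7679], [0.0, 0.0, 1.0]], 'k1': 0.0357, 'R': [[0.0174, -0.9998, 0.0066], [-0.9917, -0.018, -0.1274], [0.1275, -0.0043, -0.9918]], 't': [0.1054, 0.5132, 1.2713]}
wrist {'camera_matrix': [[349.3798, 0.0, 277.8144], [0.0, 349.3798, 205.1246], [0.0, 0.0, 1.0]], 'k1': -0.0395, 'tool_from_camera': [[-0.0017, -0.9564, -0.2922, 0.074], [1.0, -0.0018, 0.0, -0.001], [-0.0005, -0.2922, 0.9564, -0.1427], [0.0, 0.0, 0.0, 1.0]]}
```

View pics/scene0.png

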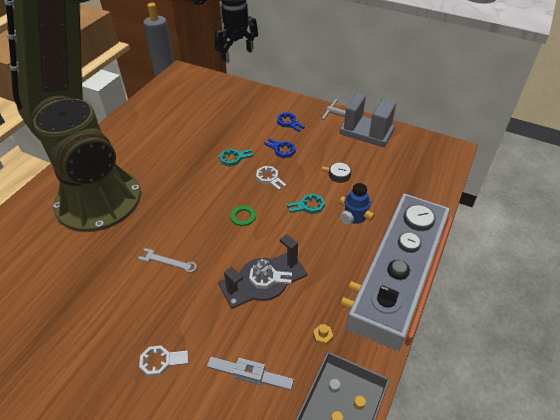

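View pics/top0.png

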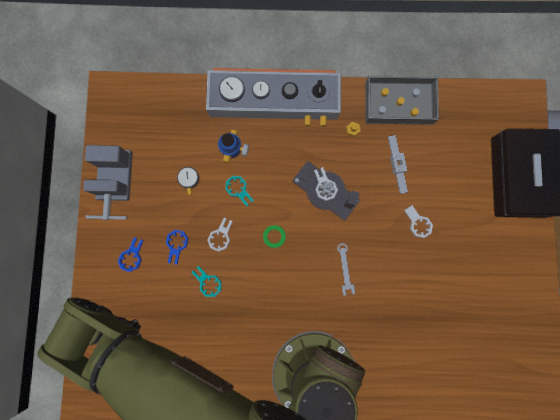

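View pics/wrist0.png

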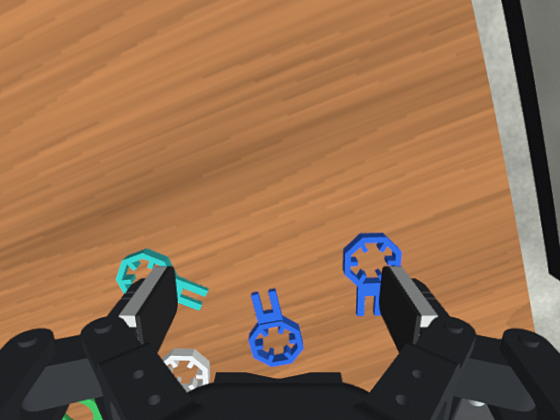

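```bash
cat >> h.py <<'E'
def crop(src,out,x0,y0,w,h,f=6):
    p=np.load(src)['p'][y0:y0+h,x0:x0+w,::-1]
    im=cv2.resize(p,None,fx=f,fy=f,interpolation=cv2.INTER_CUBIC)
    for x in range(0,w,10):
        cv2.line(im,(x*f,0),(x*f,6),(0,0,255),1); cv2.putText(im,str(x0+x),(x*f,16),0,.35,(0,0,255),1)
    for y in range(0,h,10):
        cv2.line(im,(0,y*f),(6,y*f),(0,0,255),1); cv2.putText(im,str(y0+y),(8,y*f+4),0,.35,(0,0,255),1)
    cv2.imwrite(out,im)
def cam(name,pose=None):
    c=vision.get_calibration(name);K=np.array(c['camera_matrix']);k1=c['k1']
    if name!='wrist':
        R=np.array(c['R']);t=np.array(c['t'])
    else:
        from scipy.spatial.transform import Rotation as Ro
        T=np.eye(4);T[:3,:3]=Ro.from_quat(pose[1]).as_matrix();T[:3,3]=pose[0]
        M=np.linalg.inv(T@np.array(c['tool_from_camera']));R=M[:3,:3];t=M[:3,3]
    return K,k1,R,t
def ray(C,uv):
    K,k1,R,t=C
    uv=np.array(uv,float)
    x=np.array([(uv[0]-K[0,2])/K[0,0],(uv[1]-K[1,2])/K[1,1]]);s=x.copy()
    for _ in range(20): s=x/(1+k1*(s@s))
    return -R.T@t, R.T@np.array([s[0],s[1],1])
def onz(C,uv,z):
    o,d=ray(C,uv);return o+d*(z-o[2])/d[2]
def proj(C,X):
    K,k1,R,t=C;X=np.atleast_2d(X)
    c=X@R.T+t;s=c[:,:2]/c[:,2:];s=s*(1+k1*(s**2).sum(1,keepdims=True))
    return s@K[:2,:2].T+K[:2,2]
def tri(rs):
    A=np.zeros((3,3));b=np.zeros(3)
    for o,d in rs:
        d=d/np.linalg.norm(d);P=np.eye(3)-np.outer(d,d);A+=P;b+=P@o
    X=np.linalg.solve(A,b);return X
E
python3 - <<'E'
from h import *
crop('pics/scene0.npz','pics/c1.png',210,225,110,85,7)
crop('pics/scene0.npz','pics/c2.png',240,155,60,45,12)
crop('pics/scene0.npz','pics/c3.png',130,335,170,60,4)
crop('pics/top0.npz','pics/c4.png',280,150,90,75,8)
crop('pics/top0.npz','pics/c5.png',380,130,60,115,5)
crop('pics/top0.npz','pics/c6.png',200,210,40,45,12)
E
```

```text
(no output)
```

View pics/c1.png

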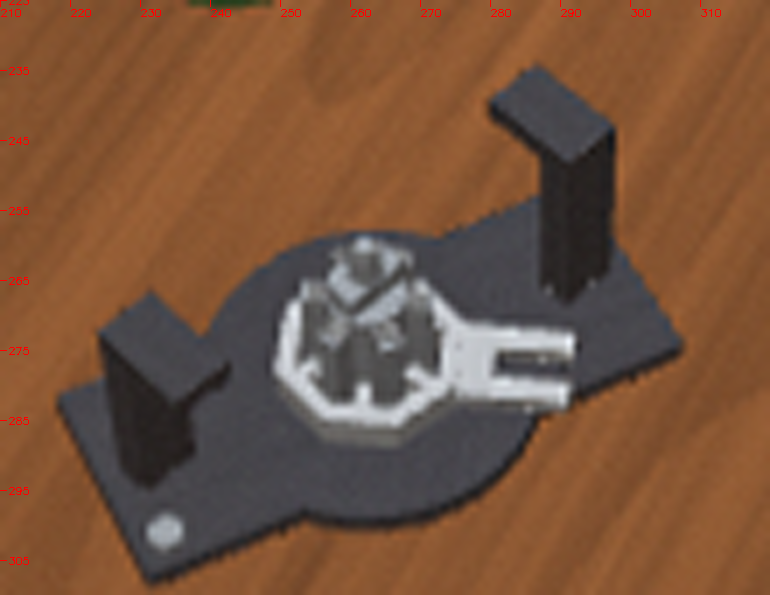

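View pics/c2.png

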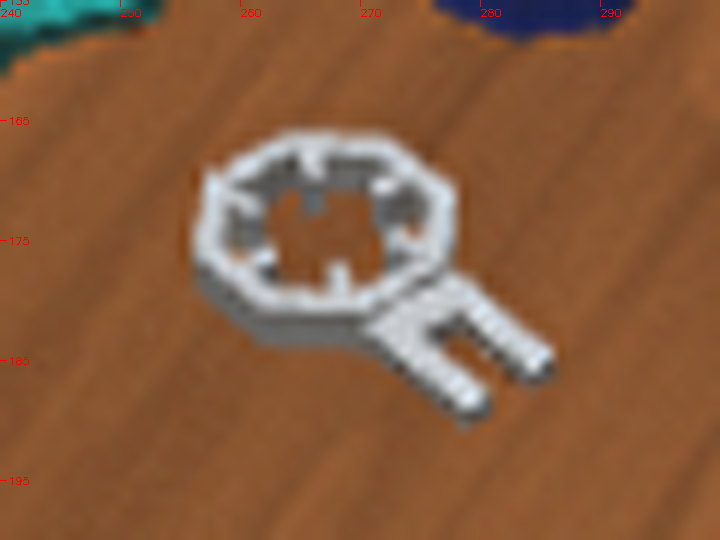

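View pics/c3.png

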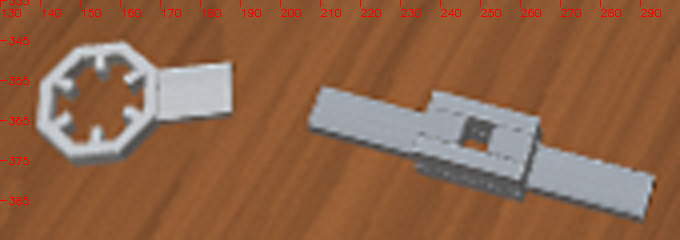

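View pics/c4.png

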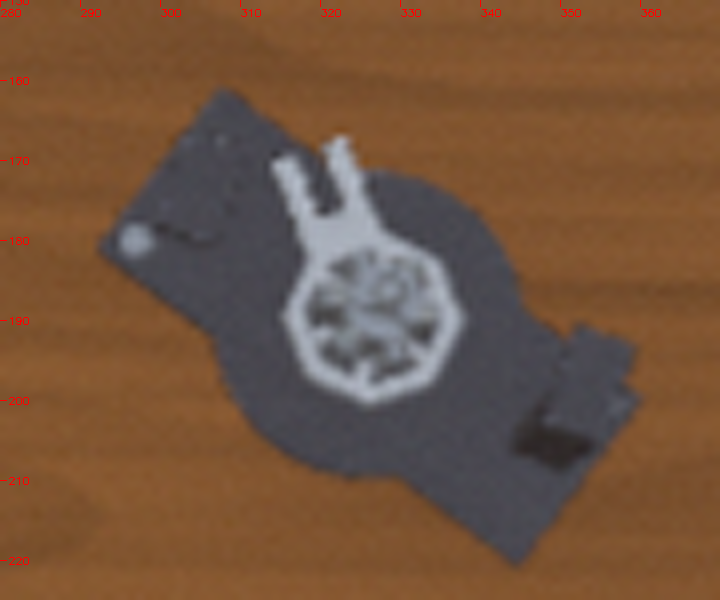

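View pics/c5.png

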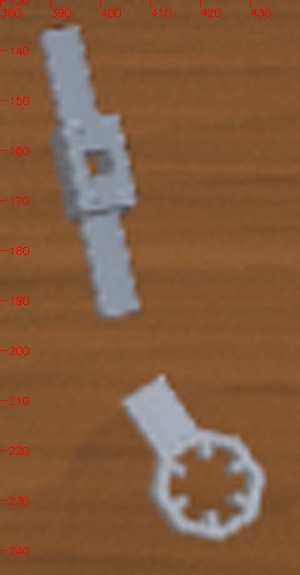

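View pics/c6.png

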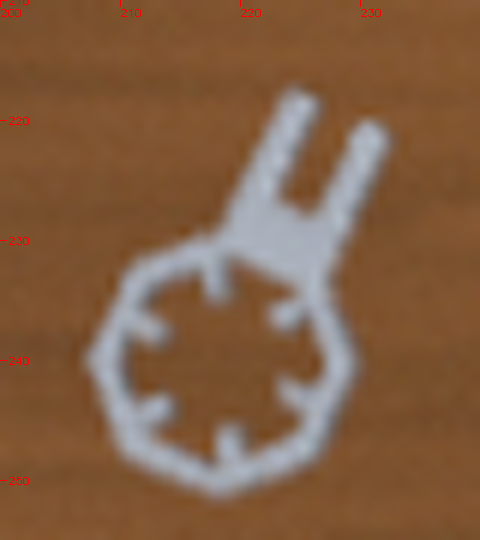

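Run:
```python
from h import *
S=cam('scene');T=cam('top')
P={'plain':((154.4,359),(421.8,226.8)),'plaintab':((187.5,357.5),(408.6,207.6)),'fork':((267.1,173.4),(218.4,240.2)),'forktip':((282.5,186.5),(228.2,219.3)),
'barhole':((249.3,368),(399.6,162.6)),'barA':((209.5,361.8),(392,136.4)),'barB':((292,384.5),(404,192.4)),'seatfork':((291.7,278.1),(319.1,168.7)),}
for k,(a,b) in P.items():
    X=tri([ray(S,a),ray(T,b)]);print(k,X.round(4),'reproj',(proj(S,X)[0]-a).round(1),(proj(T,X)[0]-b).round(1))
print('pin',onz(S,(262.3,261.9),.084).round(4),'seat ring top',onz(T,(326.7,189.8),.024).round(4))
# depth check
d=np.load('pics/top0.npz')['d'];
for uv in [(213,240),(421,236),(396,170),(326,175)]:
    print(uv,d[uv[1],uv[0]])
```

```text
plain [ 0.4537 -0.3328  0.0134] reproj [-0.9  0.1] [-0.4 -0.5]
plaintab [ 0.5144 -0.2951  0.0071] reproj [-0.9  0.2] [-0.4 -0.5]
fork [0.4007 0.3021 0.0113] reproj [-0.7  0.1] [-0.4 -0.6]
forktip [0.4668 0.2739 0.0097] reproj [-0.7  0.1] [-0.4 -0.5]
barhole [ 0.6543 -0.263   0.0291] reproj [-0.9  0.2] [-0.4 -0.5]
barA [ 0.6572 -0.2672  0.1286] reproj [ 36.2 -12.4] [18.6 16.9]
barB [ 0.6555 -0.2628 -0.0579] reproj [-40.9  -0.1] [-12.4 -24.8]
seatfork [ 0.6329 -0.0104  0.0184] reproj [-0.9  0.2] [-0.4 -0.6]
pin [ 0.5708 -0.0387  0.084 ] seat ring top [ 0.5625 -0.0354  0.024 ]
(213, 240) 1.3217114
(421, 236) 1.3144716
(396, 170) 1.3234091
(326, 175) 1.3419808
```

Run:
```python
from h import *
z=np.load('pics/wrist0.npz');d=z['d'];
c=vision.get_calibration('wrist');K=np.array(c['camera_matrix']);k1=c['k1'];M=np.array(c['tool_from_camera'])
v,u=np.mgrid[230:420:1,0:560]
x=(u-K[0,2])/K[0,0];y=(v-K[1,2])/K[1,1];sx,sy=x.copy(),y.copy()
for _ in range(10):
    f=1+k1*(sx**2+sy**2);sx=x/f;sy=y/f
D=d[230:420];P=np.stack([sx*D,sy*D,D],-1)@M[:3,:3].T+M[:3,3]
m=(D>0)&(P[...,2]<0.06)
Q=P[m]
for side in (-1,1):
    q=Q[(np.sign(Q[:,1])==side)]
    print(side,'max z',np.sort(q[:,2])[-30:][::6], )
    near=q[q[:,2]>np.sort(q[:,2])[-200]];print(near.min(0).round(4),near.max(0).round(4))
    for zz in np.arange(-.04,.03,.005):
        s=q[(q[:,2]>zz)&(q[:,2]<=zz+.005)]
        if len(s):print(zz.round(3),len(s),s[:,:2].min(0).round(3),s[:,:2].max(0).round(3))
```

```text
-1 max z [-0.01426872 -0.01401883 -0.01373246 -0.01343906 -0.01306691]
[-0.0114 -0.0501 -0.0182] [ 0.0108 -0.0433 -0.0123]
-0.04 529 [-0.012 -0.058] [ 0.011 -0.043]
-0.035 475 [-0.011 -0.058] [ 0.011 -0.043]
-0.03 437 [-0.012 -0.058] [ 0.011 -0.043]
-0.025 377 [-0.012 -0.057] [ 0.011 -0.043]
-0.02 257 [-0.011 -0.055] [ 0.011 -0.043]
-0.015 50 [-0.01  -0.044] [ 0.008 -0.043]
1 max z [-0.01410061 -0.01377048 -0.01361762 -0.013433   -0.01323516]
[-0.0123  0.0412 -0.0182] [ 0.0106  0.0483 -0.0125]
-0.04 546 [-0.012  0.041] [0.011 0.055]
-0.035 473 [-0.012  0.041] [0.011 0.055]
-0.03 426 [-0.012  0.041] [0.011 0.055]
-0.025 367 [-0.012  0.041] [0.011 0.055]
-0.02 243 [-0.012  0.041] [0.011 0.053]
-0.015 55 [-0.01   0.041] [0.009 0.042]
```

```bash
cat >> h.py <<'E'
from scipy.spatial.transform import Rotation as Ro
def down(psi):
    c,s=np.cos(np.radians(psi)),np.sin(np.radians(psi))
    return Ro.from_matrix([[c,s,0],[s,-c,0],[0,0,-1]])
def rel(p,psi,base=None):
    s=status.state();b=s['position'];R=Ro.from_quat(s['orientation'])
    if base is not None: b,R=np.array(base[0]),base[1]
    sh=R.inv().apply(np.array(p)-b)/.05; rv=np.degrees((R.inv()*down(psi)).as_rotvec())/6
    print('shift',sh.round(3).tolist(),'turn',rv.round(3).tolist(),'cur',s['position'].round(4),'psi',psi_now(s),'t',s['time_s'])
def psi_now(s=None):
    s=s or status.state();x=Ro.from_quat(s['orientation']).as_matrix()[:,0];return round(float(np.degrees(np.arctan2(x[1],x[0]))),2)
def snap(n,tag):
    s=status.state();p,d=vision.read_camera(n)
    np.savez(f'pics/{tag}.npz',p=p,d=d,pos=s['position'],q=s['orientation']);cv2.imwrite(f'pics/{tag}.png',p[...,::-1])
def wc(tag):
    z=np.load(f'pics/{tag}.npz');return cam('wrist',(z['pos'],z['q']))
E
python3 -c "
from h import *
rel([.40,.302,.12],156.9)"
```

```text
shift [-5.302, -2.487, 2.219] turn [-0.009, -0.0, 0.347] cur [0.1972 0.5132 0.2308] psi 158.98 t 0.15
```

Request:
send_rows(
  steps=[
    [[-5.3,-2.49,2.22],[0,0,0.35],85],
    [[-5.3,-2.49,2.22],[0,0,0.35],85],
    [[-5.3,-2.49,2.22],[0,0,0.35],85],
    [[-5.3,-2.49,2.22],[0,0,0.35],85],
    [[-5.3,-2.49,2.22],[0,0,0.35],85],
    [[-5.3,-2.49,2.22],[0,0,0.35],85],
    [[-5.3,-2.49,2.22],[0,0,0.35],85],
    [[-5.3,-2.49,2.22],[0,0,0.35],85],
    [[-5.3,-2.49,2.22],[0,0,0.35],85],
  ],
)

```text
time_s: 1.05
position: [0.3996, 0.3027, 0.1206]
orientation: [0.2, 0.98, 0.0, 0.0]
wrist_force: [0.0, 1.8, -0.2]
width: 0.996
```

```bash
python3 -c "
from h import *
snap('wrist','w1');s=status.state();print(s['position'],s['orientation'])
rel([.567,-.037,.19],202)"
```

```text
[0.39947027 0.30310632 0.12078615] [1.99905160e-01 9.79815195e-01 2.75547754e-04 1.84783313e-04]
shift [-5.748, -4.945, -1.386] turn [0.005, 0.005, -7.51] cur [0.3995 0.3031 0.1208] psi 156.94 t 1.1
```

View pics/w1.png

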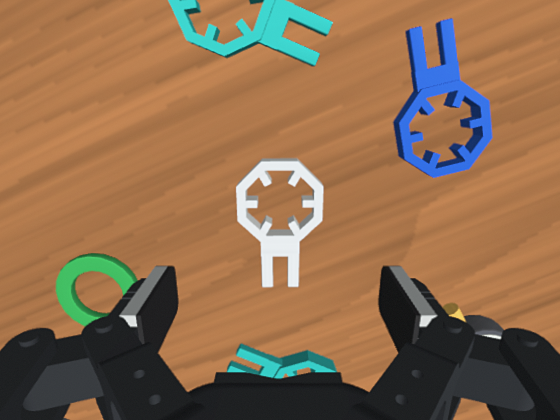

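Request:
send_rows(
  steps=[
    [[-1,-0.8,-1.4],[0,0,-1.3],85],
    [[-5.75,-4.95,-1.4],[0,0,-7.5],85],
    [[-5.75,-4.95,-1.4],[0,0,-7.5],85],
    [[-5.75,-4.95,-1.4],[0,0,-7.5],85],
    [[-5.75,-4.95,-1.4],[0,0,-7.5],85],
    [[-5.75,-4.95,-1.4],[0,0,-7.5],85],
    [[-5.75,-4.95,-1.4],[0,0,-7.5],85],
    [[-5.75,-4.95,-1.4],[0,0,-7.5],85],
    [[-5.75,-4.95,-1.4],[0,0,-7.5],85],
    [[-5.75,-4.95,-1.4],[0,0,-7.5],85],
    [[-5.75,-4.95,-1.4],[0,0,-7.5],85],
  ],
)

```text
time_s: 2.2
position: [0.5671, -0.037, 0.1905]
orientation: [-0.19, 0.982, 0.0, 0.0]
wrist_force: [-0.5, 0.2, -0.2]
width: 0.995
```

```bash
python3 -c "
from h import *
snap('wrist','w2');s=status.state();print(s['position'],s['orientation'],s['joint_pos'])
crop('pics/w2.npz','pics/w2c.png',150,80,260,190,3)
rel([.4537,-.3328,.12],31.8)"
```

```text
[ 0.5669818  -0.03668726  0.19046263] [-1.90624482e-01  9.81663025e-01  9.14643146e-05  5.66556835e-05] [-1.29168801e-01  3.75321124e-01  1.51794434e+00  2.20714610e-04
  1.24827738e+00 -2.08363159e+00]
shift [4.318, -4.644, 1.408] turn [0.002, -0.002, 28.363] cur [ 0.567  -0.0367  0.1905] psi -158.02 t 2.25
```

View pics/w2c.png

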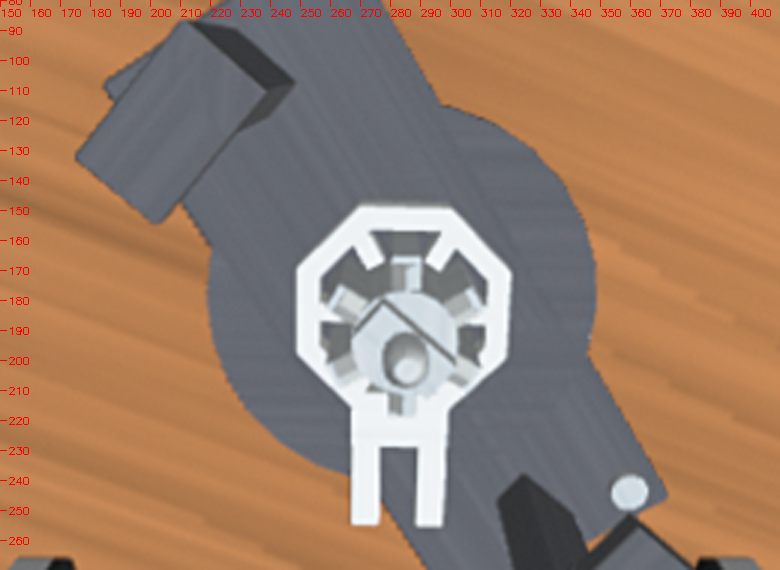

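```bash
cat >> h.py <<'E'
from scipy.optimize import least_squares
OCT=np.array([(32,13),(32,-13),(13,-32),(-13,-32),(-32,-13),(-32,13),(-13,32),(13,32)])/1000.
def fitoct(C,pts,z,x0,free=None):
    # pts: pixel corners in any order; nearest assign. x0=(x,y,yawdeg). TIPS optional
    pts=np.array(pts)
    def mod(p):
        c,s=np.cos(np.radians(p[2])),np.sin(np.radians(p[2]))
        X=OCT@np.array([[c,s],[-s,c]])+p[:2];return proj(C,np.c_[X,np.full(8,p[3] if len(p)>3 else z)])
    def res(p):
        m=mod(p);i=np.argmin(((pts[:,None]-m[None])**2).sum(-1),1);return (m[i]-pts).ravel()
    x0=np.array(list(x0)+([z] if free else []))
    r=least_squares(res,x0,x_scale=[.01,.01,5]+([.01] if free else []));print('fit',r.x.round(4),'rms px',np.sqrt((r.fun**2).mean()).round(2));return r.x
E
python3 - <<'E'
from h import *
C=wc('w2')
pts=[(270,148.7),(300,149),(320.3,170.7),(319,198.3),(299,216),(249,170),(249,197.7),(267,216)]
fitoct(C,pts,.024,(.567,-.037,22));fitoct(C,pts,.024,(.567,-.037,22),1)
print('pin',onz(C,(285.6,201.5),.084))
a=onz(C,(271.5,255),.018);b=onz(C,(293.2,255.7),.018);print('tips mid',(a+b)/2)
crop('pics/w1.npz','pics/w1c.png',220,145,120,155,5)
E
```

```text
fit [ 0.565  -0.0328 20.9365] rms px 0.93
fit [ 0.5651 -0.0327 20.9365  0.0235] rms px 0.93
pin [ 0.56407166 -0.03322113  0.084     ]
tips mid [ 0.6340866 -0.0064863  0.018    ]
```

View pics/w1c.png

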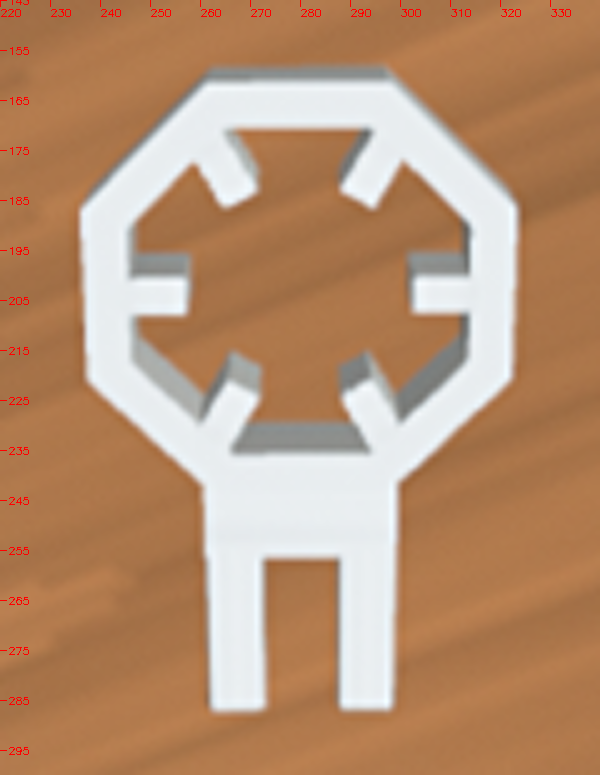

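Request:
send_rows(
  steps=[
    [[4.32,-4.64,1.4],[0,0,28.3],85],
    [[4.32,-4.64,1.4],[0,0,28.3],85],
    [[4.32,-4.64,1.4],[0,0,28.3],85],
    [[4.32,-4.64,1.4],[0,0,28.3],85],
    [[4.32,-4.64,1.4],[0,0,28.3],85],
    [[4.32,-4.64,1.4],[0,0,28.3],85],
    [[4.32,-4.64,1.4],[0,0,28.3],85],
    [[4.32,-4.64,1.4],[0,0,28.3],85],
    [[4.32,-4.64,1.4],[0,0,28.3],85],
    [[4.32,-4.64,1.4],[0,0,28.3],85],
    [[4.32,-4.64,1.4],[0,0,28.3],85],
    [[4.32,-4.64,1.4],[0,0,28.3],85],
  ],
)

```text
time_s: 3.45
position: [0.454, -0.3324, 0.1206]
orientation: [0.653, 0.758, 0.0, 0.0]
wrist_force: [-0.1, 0.6, 0.2]
width: 0.996
```

Run:
```python
from h import *
C=wc('w1')
pts=[(261.6,161.4),(298,161),(323.6,186),(322.6,221),(299.6,241.6),(261,242),(237.6,221),(236.4,186.4)]
fitoct(C,pts,.014,(.40,.302,-23));fitoct(C,pts,.014,(.40,.302,-23),1)
rel([.4537,-.3328,.12],31.8)
```

```text
fit [  0.4015   0.3037 -22.8907] rms px 1.09
fit [ 4.01400e-01  3.03700e-01 -2.28907e+01  1.42000e-02] rms px 1.09
shift [-0.006, -0.007, 0.012] turn [0.002, -0.001, 11.121] cur [ 0.454  -0.3324  0.1206] psi 98.52 t 3.45
```

Request:
send_rows(
  steps=[
    [[0,0,0],[0,0,11.13],85],
    [[0,0,0],[0,0,11.13],85],
    [[0,0,0],[0,0,11.13],85],
    [[0,0,0],[0,0,11.13],85],
    [[0,0,0],[0,0,11.13],85],
    [[0,0,0],[0,0,11.13],85],
    [[0,0,0],[0,0,11.13],85],
    [[0,0,0],[0,0,11.13],85],
    [[0,0,0],[0,0,11.13],85],
  ],
)

```text
time_s: 4.35
position: [0.454, -0.3326, 0.1206]
orientation: [0.961, 0.276, 0.0, 0.0]
wrist_force: [0.6, 0.0, -0.7]
width: 0.996
```

```bash
python3 -c "
from h import *
snap('wrist','w3');s=status.state();print(s['position'],psi_now())
crop('pics/w3.npz','pics/w3c.png',220,105,120,155,5)"
```

```text
[ 0.45387488 -0.33286521  0.12052798] 32.22
```

View pics/w3c.png

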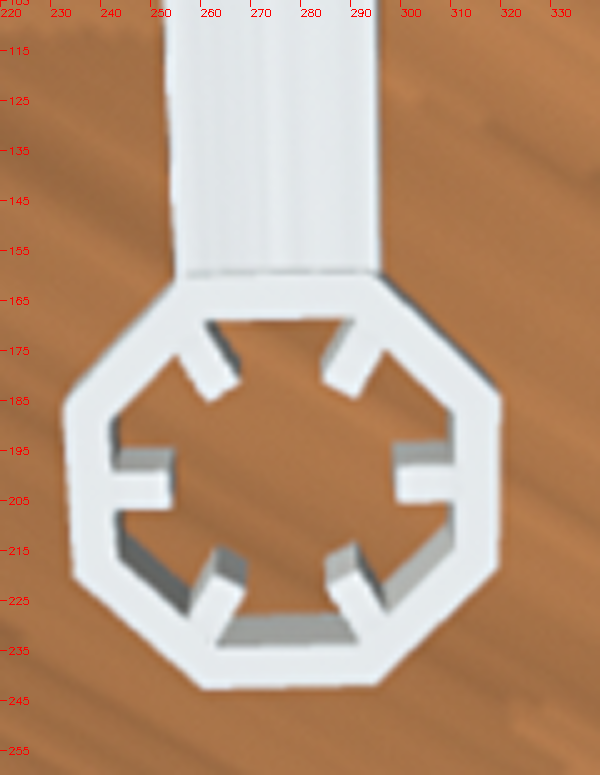

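Run:
```python
from h import *
C=wc('w3')
pts=[(256.6,159.4),(295.6,159),(320.4,184.4),(319.6,218.6),(295,241.8),(260.6,242.6),(235,220.4),(232.6,185.4)]
p=fitoct(C,pts,.014,(.4537,-.3328,32));fitoct(C,pts,.014,(.4537,-.3328,32),1)
rel([p[0],p[1],-.004],p[2])
```

```text
fit [ 0.4542 -0.3327 32.9305] rms px 0.64
fit [ 4.54800e-01 -3.32300e-01  3.29304e+01  1.66000e-02] rms px 0.54
shift [0.007, -0.0, 2.491] turn [0.002, -0.001, -0.118] cur [ 0.4539 -0.3329  0.1205] psi 32.22 t 4.4
```

Request:
send_rows(
  steps=[
    [[0.01,0,1],[0,0,-0.12],85],
    [[0.01,0,2],[0,0,-0.12],85],
    [[0.01,0,2.49],[0,0,-0.12],85],
    [[0.01,0,2.49],[0,0,-0.12],85],
    [[0.01,0,2.49],[0,0,-0.12],60],
    [[0.01,0,2.49],[0,0,-0.12],60],
    [[0.01,0,2.49],[0,0,-0.12],60],
    [[0.01,0,2.49],[0,0,-0.12],60],
    [[0.01,0,2.49],[0,0,-0.12],60],
    [[0.01,0,2.49],[0,0,-0.12],60],
  ],
  grip_force=50,
)

```text
time_s: 5.4
position: [0.4548, -0.3345, -0.0019]
orientation: [0.959, 0.282, 0.001, 0.001]
wrist_force: [-0.6, 2.2, 9.3]
width: 0.732
```

```bash
python3 -c "
from h import *
snap('wrist','w4');s=status.state();print(s['position'],psi_now(),s['wrist_force'],s['width']*85.4)"
```

```text
[ 0.45481177 -0.33451258 -0.00188158] 32.74 [0.04151703 2.25954992 9.04489943] 62.785808187064625
```

View pics/w4.png

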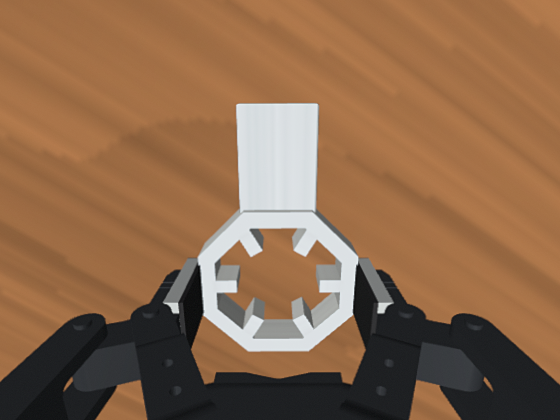

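Run:
```python
from h import *
rel([.565,-.033,.17],200.94,base=([.4542,-.3327,-.004],down(32.93)))
crop('pics/w4.npz','pics/w4c.png',190,95,180,265,3)
```

```text
shift [5.118, -3.826, -3.48] turn [0.0, 0.0, -28.002] cur [ 0.4548 -0.3345 -0.0019] psi 32.74 t 5.45
```

View pics/w4c.png

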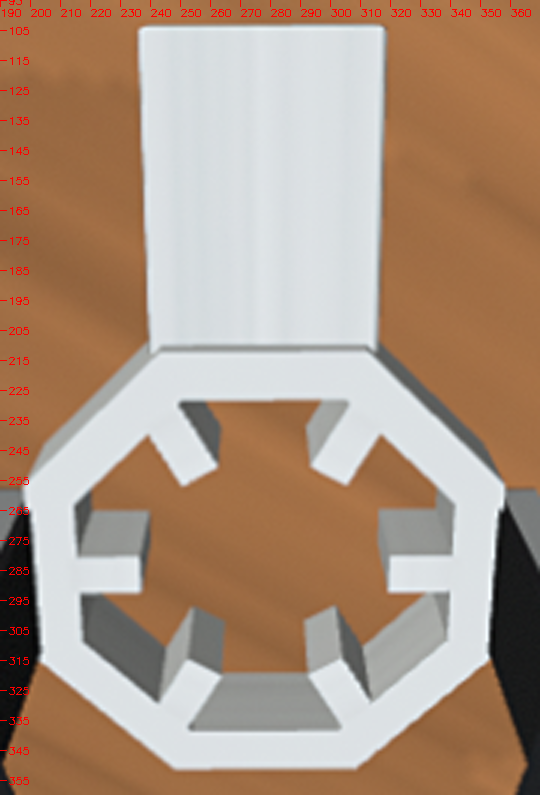

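Run:
```python
from h import *
C=wc('w4')
pts=[(244.3,210),(312.7,210),(358.3,258.3),(353.3,314),(309,351),(247.7,351),(203.3,314),(198.3,257.7)]
p=fitoct(C,pts,.014,(.4537,-.3328,32));q=fitoct(C,pts,.014,(.4537,-.3328,32),1)
z=np.load('pics/w4.npz');R=Ro.from_quat(z['q']);print('in tool mm',R.inv().apply(np.array([p[0],p[1],.007])-z['pos'])*1000,R.inv().apply(np.array([q[0],q[1],.007])-z['pos'])*1000, 'yaw diff',p[2]-psi_now())
```

```text
fit [ 0.456  -0.335  32.5443] rms px 0.94
fit [ 4.56300e-01 -3.34800e-01  3.25443e+01  1.47000e-02] rms px 0.89
in tool mm [ 0.73444517  1.14753224 -8.88461934] [ 1.09968264  1.14544661 -8.88416212] yaw diff -0.19570258548402109
```

Request:
send_rows(
  steps=[
    [[0,0,-1],[0,0,0],60],
    [[0,0,-2],[0,0,0],60],
    [[0.5,-0.4,-3],[0,0,-1.4],60],
    [[5.12,-3.83,-3.5],[0,0,-28],60],
    [[5.12,-3.83,-3.5],[0,0,-28],60],
    [[5.12,-3.83,-3.5],[0,0,-28],60],
    [[5.12,-3.83,-3.5],[0,0,-28],60],
    [[5.12,-3.83,-3.5],[0,0,-28],60],
    [[5.12,-3.83,-3.5],[0,0,-28],60],
    [[5.12,-3.83,-3.5],[0,0,-28],60],
    [[5.12,-3.83,-3.5],[0,0,-28],60],
    [[5.12,-3.83,-3.5],[0,0,-28],60],
  ],
)

```text
time_s: 6.65
position: [0.5658, -0.0339, 0.1719]
orientation: [0.508, 0.861, 0.0, 0.001]
wrist_force: [0.0, -0.6, -1.7]
width: 0.733
```

```bash
python3 -c "
from h import *
s=status.state();print(s['wrist_force'],s['width']*85.4)
rel([.565,-.033,.17],200.94)"
```

```text
[ 0.00274177 -0.57158057 -1.73722654] 62.621142355059476
shift [0.024, -0.004, 0.037] turn [0.003, 0.014, -13.676] cur [ 0.5658 -0.0339  0.1719] psi 118.88 t 6.65
```

Run:
```python
from h import *
z=np.load('pics/w4.npz');R=Ro.from_quat(z['q']);print(z['q'],z['pos'])
C=wc('w4');X=onz(C,(278.4,285),.014);print(X,R.inv().apply(X-z['pos'])*1000)
c=vision.get_calibration('wrist')['tool_from_camera'];print(np.array(c))
```

```text
[0.9594648  0.28182245 0.00109793 0.00148187] [ 0.45478665 -0.33449606 -0.00188947]
[ 0.45515003 -0.33393405  0.014     ] [  0.62978849  -0.22120645 -15.88953926]
[[-1.68537344e-03 -9.56402290e-01 -2.92047633e-01  7.35289610e-02]
 [ 9.99998569e-01 -1.56882995e-03 -6.33247631e-04 -3.19187153e-04]
 [ 1.47466412e-04 -2.92048282e-01  9.56403565e-01 -1.42745893e-01]
 [ 0.00000000e+00  0.00000000e+00  0.00000000e+00  1.00000000e+00]]
```

Request:
send_rows(
  steps=[
    [[0.02,0,0.04],[0,0,-13.68],60],
    [[0.02,0,0.04],[0,0,-13.68],60],
    [[0.02,0,0.04],[0,0,-13.68],60],
    [[0.02,0,0.04],[0,0,-13.68],60],
    [[0.02,0,0.04],[0,0,-13.68],60],
    [[0.02,0,0.04],[0,0,-13.68],60],
    [[0.02,0,0.04],[0,0,-13.68],60],
    [[0.02,0,0.04],[0,0,-13.68],60],
    [[0.02,0,0.04],[0,0,-13.68],60],
    [[0.02,0,0.04],[0,0,-13.68],60],
    [[0.02,0,0.04],[0,0,-13.68],60],
    [[0.02,0,0.04],[0,0,-13.68],60],
  ],
)

```text
time_s: 7.85
position: [0.5652, -0.0335, 0.1695]
orientation: [-0.177, 0.984, -0.0, 0.0]
wrist_force: [1.2, 0.7, -2.4]
width: 0.726
```

```bash
python3 -c "
from h import *
snap('wrist','w5');snap('scene','s5');rel([.565,-.033,.17],200.94)
crop('pics/w5.npz','pics/w5c.png',150,50,260,370,2)
crop('pics/s5.npz','pics/s5c.png',200,180,120,120,6)"
```

```text
shift [0.0, 0.012, -0.017] turn [-0.002, 0.004, -0.088] cur [ 0.5652 -0.0335  0.1692] psi -159.59 t 7.95
```

View pics/w5c.png

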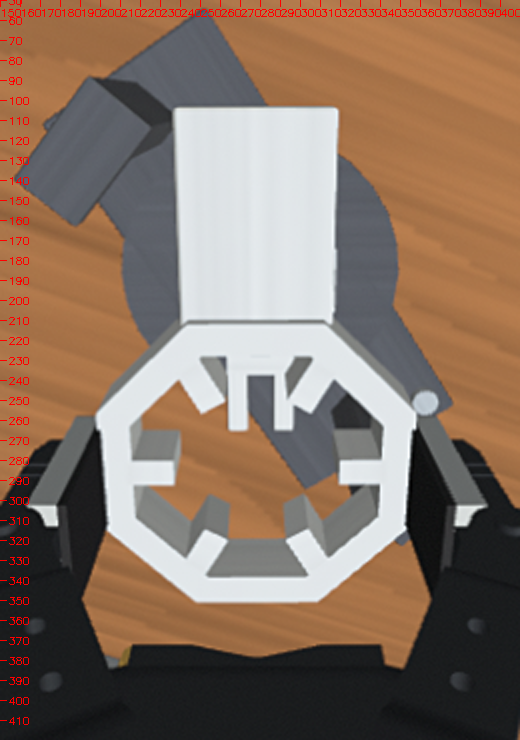

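View pics/s5c.png

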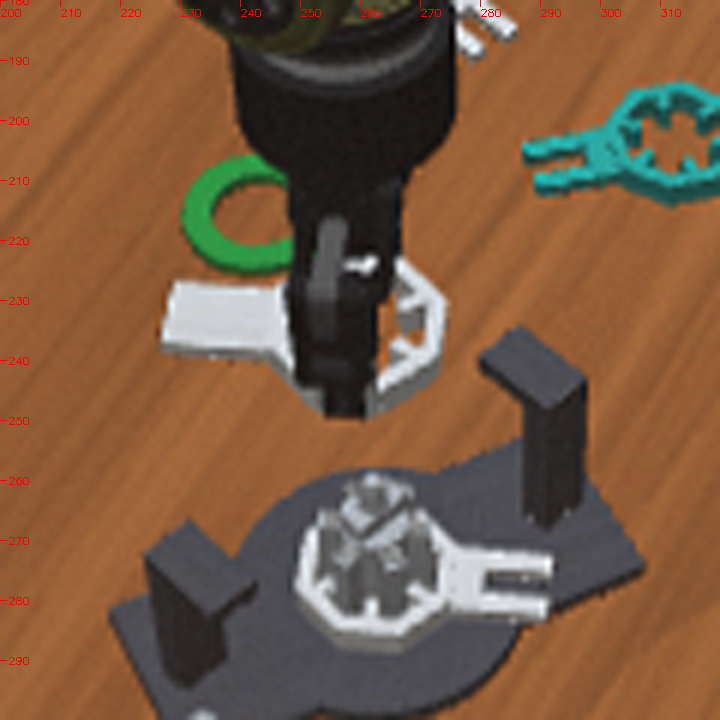

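```bash
python3 - <<'E'
from h import *
for i in range(4): print(np.array(vision.get_calibration('wrist')['tool_from_camera'])[:3,3])
for n in ('top','scene'):
  for i in range(3): print(np.array(vision.get_calibration(n)['t']))
E
python3 - <<'E'
from h import *
for i in range(2): print(np.array(vision.get_calibration('wrist')['tool_from_camera'])[:3,3])
E
```

```text
[ 0.07487991 -0.0012477  -0.14274637]
[ 0.07487991 -0.0012477  -0.14274637]
[ 0.07487991 -0.0012477  -0.14274637]
[ 0.07487991 -0.0012477  -0.14274637]
[0.10537273 0.51316145 1.27134234]
[0.10537273 0.51316145 1.27134234]
[0.10537273 0.51316145 1.27134234]
[-0.53905149 -0.03410335  1.3718989 ]
[-0.53905149 -0.03410335  1.3718989 ]
[-0.53905149 -0.03410335  1.3718989 ]
[ 0.07487991 -0.0012477  -0.14274637]
[ 0.07487991 -0.0012477  -0.14274637]
```

```bash
cat >> h.py <<'E'
_c0=dict(t=[.0742,-.0009,-.14274])
def cam0(tag):
    "fixed mean hand-eye"
    z=np.load(f'pics/{tag}.npz');c=vision.get_calibration('wrist')
    M=np.array([[-.0017,-.9564,-.2921,.0742],[1,-.0017,-.0003,-.0009],[-.0002,-.2921,.9564,-.14274],[0,0,0,1]])
    T=np.eye(4);T[:3,:3]=Ro.from_quat(z['q']).as_matrix();T[:3,3]=z['pos'];M=np.linalg.inv(T@M)
    return np.array(c['camera_matrix']),c['k1'],M[:3,:3],M[:3,3]
def intool(tag,p):
    z=np.load(f'pics/{tag}.npz');return (Ro.from_quat(z['q']).inv().apply(np.array(p)-z['pos'])*1000).round(2)
E
python3 - <<'E'
from h import *
print(np.array(vision.get_calibration('wrist')['tool_from_camera']).round(4).tolist())
w2=[(270,148.7),(300,149),(320.3,170.7),(319,198.3),(299,216),(249,170),(249,197.7),(267,216)]
p2=fitoct(cam0('w2'),w2,.024,(.567,-.037,22))
C=cam0('w2');print('pin',onz(C,(285.6,201.5),.084))
w5=[(243.5,211.5),(315,211),(358,258.5),(352.5,313.5),(309,350.5),(248.5,350.5),(203.5,315),(199,256.5)]
p5=fitoct(cam0('w5'),w5,.1851,(.567,-.037,202));fitoct(cam0('w5'),w5,.1851,(.567,-.037,202),1)
print(intool('w5',[p5[0],p5[1],.17]))
w3=[(256.6,159.4),(295.6,159),(320.4,184.4),(319.6,218.6),(295,241.8),(260.6,242.6),(235,220.4),(232.6,185.4)]
p=fitoct(cam0('w3'),w3,.014,(.4537,-.3328,32))
w4=[(244.3,210),(312.7,210),(358.3,258.3),(353.3,314),(309,351),(247.7,351),(203.3,314),(198.3,257.7)]
p=fitoct(cam0('w4'),w4,.014,(.4537,-.3328,32));print(intool('w4',[p[0],p[1],.17]))
E
```

```text
[[-0.0017, -0.9562, -0.2927, 0.0749], [1.0, -0.0019, 0.0004, -0.0012], [-0.001, -0.2927, 0.9562, -0.1427], [0.0, 0.0, 0.0, 1.0]]
fit [ 0.5654 -0.0325 20.9399] rms px 0.93
pin [ 0.56448393 -0.03288419  0.084     ]
fit [ 5.649000e-01 -3.430000e-02  2.001375e+02] rms px 1.08
fit [ 5.648000e-01 -3.440000e-02  2.001375e+02  1.853000e-01] rms px 1.08
[ 0.56 -0.66 -0.53]
fit [ 0.4533 -0.3311 32.9198] rms px 0.63
fit [ 0.455  -0.3334 32.5263] rms px 0.92
[   0.98   -0.22 -171.89]
```

Run:
```python
from h import *
rel([.5653,-.0318,.10],201.1);rel([.5653,-.0318,.062],201.1)
```

```text
shift [-0.013, 0.032, 1.383] turn [-0.002, 0.004, -0.114] cur [ 0.5652 -0.0335  0.1692] psi -159.59 t 7.95
shift [-0.013, 0.032, 2.143] turn [-0.002, 0.004, -0.114] cur [ 0.5652 -0.0335  0.1692] psi -159.59 t 7.95
```

Request:
send_rows(
  steps=[
    [[-0.01,0.03,0.8],[0,0,-0.11],60],
    [[-0.01,0.03,1.4],[0,0,-0.11],60],
    [[-0.01,0.03,1.4],[0,0,-0.11],60],
    [[-0.01,0.03,1.4],[0,0,-0.11],60],
  ],
)

```text
time_s: 8.35
position: [0.5655, -0.032, 0.0997]
orientation: [-0.183, 0.983, -0.0, 0.0]
wrist_force: [0.0, -0.4, -1.3]
width: 0.734
```

```bash
python3 -c "
from h import *
snap('wrist','w6');s=status.state();print(s['position'],psi_now(),s['wrist_force'])
print(np.array(vision.get_calibration('wrist')['tool_from_camera']).round(4).tolist())
crop('pics/w6.npz','pics/w6c.png',190,190,180,180,4)"
```

```text
[ 0.56595757 -0.03208014  0.10051405] -158.85 [ 0.53598878  0.55507801 -2.72684841]
[[-0.0017, -0.9562, -0.2927, 0.0749], [1.0, -0.0019, 0.0004, -0.0012], [-0.001, -0.2927, 0.9562, -0.1427], [0.0, 0.0, 0.0, 1.0]]
```

View pics/w6c.png

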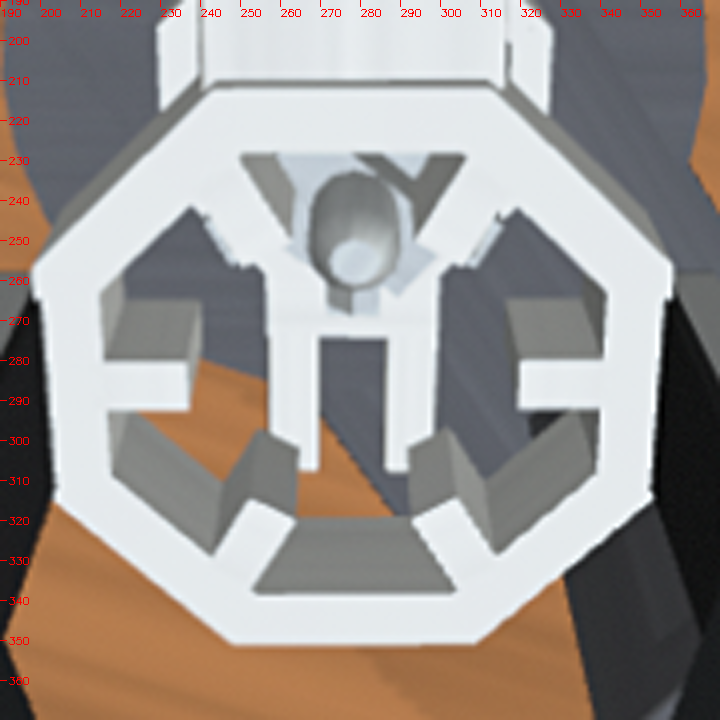

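Run:
```python
from h import *
X=onz(cam0('w6'),(278.5,250),.084);print(X,intool('w6',X))
w6=[(190+x/4,190+y/4) for x,y in [(213,84),(492,84),(670,265),(652,497),(475,643),(233,643),(55,490),(35,270)]]
p=fitoct(cam0('w6'),w6,.1005+.0159,(.567,-.037,202));print(intool('w6',[p[0],p[1],.11]))
print(onz(cam0('w6'),np.array([278.5,251]),.084)-X)
```

```text
[ 0.56321032 -0.03360167  0.084     ] [ 2.67 -0.64 15.66]
fit [ 5.645000e-01 -3.330000e-02  2.011036e+02] rms px 0.92
[  1.31  -0.81 -10.34]
[0.00050256 0.00019363 0.        ]
```

Request:
send_rows(
  steps=[
    [[0,0,0.4],[0,0,0],60],
    [[0,0,0.7],[0,0,0],60],
    [[0,0,0.8],[0,0,0],60],
    [[0,0,0.8],[0,0,0],60],
  ],
)

```text
time_s: 8.8
position: [0.5651, -0.032, 0.0587]
orientation: [-0.184, 0.983, 0.0, -0.0]
wrist_force: [-0.6, 0.2, -2.0]
width: 0.731
```

```bash
python3 -c "
from h import *
snap('wrist','w7');s=status.state();print(s['position'],psi_now(),s['wrist_force'])
crop('pics/w7.npz','pics/w7c.png',190,190,180,180,4)"
```

```text
[ 0.56539653 -0.03202792  0.05927133] -158.83 [-0.25438869 -0.39614233 -2.60260715]
```

View pics/w7c.png

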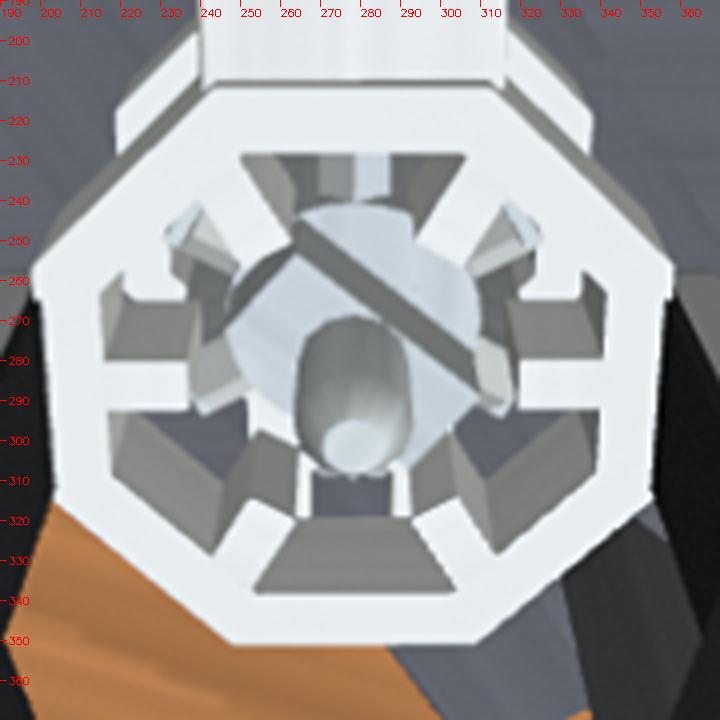

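Run:
```python
from h import *
C=cam0('w7')
def res(p):
    th=np.radians([90,0,180,60,120]) # tool dirs: up=+x
    z=np.load('pics/w7.npz');R=Ro.from_quat(z['q'])
    X=np.array([p[0],p[1],.058])+0*np.zeros((1,3))
    pts=np.array([X[0]+R.apply([.0145*np.sin(t),.0145*np.cos(t),0]) for t in th]);pts[:,2]=.058
    return proj(C,pts)
m=res((.565,-.033));print(((m-190)*4).round(1))
```

```text
[[352.  193.7]
 [479.6 311.6]
 [224.7 312.1]
 [417.3 209.8]
 [286.7 210. ]]
```

Request:
send_rows(
  steps=[
    [[-0.02,0,0.05],[0,0,0],60],
    [[-0.02,0,0.2],[0,0,0],60],
    [[-0.02,0,0.3],[0,0,0],60],
    [[-0.02,0,0.3],[0,0,0],60],
  ],
)

```text
time_s: 9.25
position: [0.5656, -0.0316, 0.0429]
orientation: [-0.184, 0.983, 0.0, -0.001]
wrist_force: [-0.0, 0.0, -1.9]
width: 0.732
```

```bash
python3 -c "
from h import *
snap('wrist','w8');s=status.state();print(s['position'],psi_now(),s['wrist_force'],s['ft_torque'])
crop('pics/w8.npz','pics/w8c.png',190,190,180,180,4)"
```

```text
[ 0.56587249 -0.0315914   0.04332281] -158.82 [-0.76154786 -0.27978177 -1.63172521] [ 0.03278216 -0.0266912  -0.030408  ]
```

View pics/w8c.png

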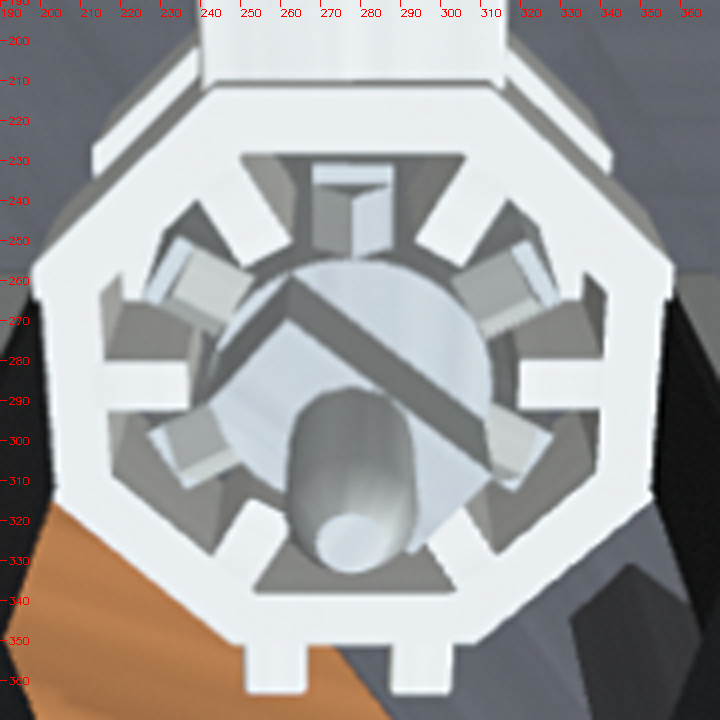

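Request:
send_rows(
  steps=[
    [[0,0,0.25],[0,0,0],60],
    [[0,0,0.4],[0,0,0],60],
    [[0,0,0.43],[0,0,0],60],
    [[0,0,0.43],[0,0,0],60],
  ],
)

```text
time_s: 9.7
position: [0.566, -0.0316, 0.0222]
orientation: [-0.184, 0.983, 0.0, -0.0]
wrist_force: [-2.8, -0.7, 6.1]
width: 0.731
```

```bash
python3 -c "
from h import *
s=status.state();print(s['position'],psi_now(),s['wrist_force'],s['ft_torque'])"
```

```text
[ 0.56596117 -0.03159069  0.02216627] -158.82 [-2.81676056 -0.67146104  6.124001  ] [0.2170837  0.62770946 0.04664547]
```

Request:
send_rows(
  steps=[
    [[0,0,0],[0,0,0],85],
    [[0,0,0],[0,0,0],85],
    [[0,0,0],[0,0,0],85],
    [[0,0,0],[0,0,0],85],
    [[0,0,-1],[0,0,0],85],
    [[0,0,-2],[0,0,0],85],
    [[0,0,-3],[0,0,0],85],
    [[0,0,-3.4],[0,0,0],85],
    [[0,0,-3.4],[0,0,0],85],
  ],
)

```text
time_s: 10.6
position: [0.5672, -0.0317, 0.1958]
orientation: [-0.184, 0.983, -0.001, 0.003]
wrist_force: [-0.4, 0.3, -0.5]
width: 0.995
```

```bash
python3 -c "
from h import *
snap('wrist','w9');snap('scene','s9');s=status.state();print(s['position'],psi_now(),s['wrist_force'],s['ft_torque'])
print(np.array(vision.get_calibration('wrist')['tool_from_camera']).round(4).tolist())
crop('pics/w9.npz','pics/w9c.png',150,60,260,200,3)
crop('pics/s9.npz','pics/s9c.png',200,220,120,90,6)
rel([.4015,.3037,.15],157.1)
"
```

```text
[ 0.56588074 -0.03159868  0.19172019] -158.82 [-0.25270163  0.14198198 -1.10953492] [-0.04344047  0.04061119 -0.06776226]
[[-0.0017, -0.9562, -0.2927, 0.0749], [1.0, -0.0019, 0.0004, -0.0012], [-0.001, -0.2927, 0.9562, -0.1427], [0.0, 0.0, 0.0, 1.0]]
shift [0.642, 7.441, 0.836] turn [0.0, -0.003, 7.347] cur [ 0.5659 -0.0316  0.1917] psi -158.82 t 10.7
```

View pics/w9c.png

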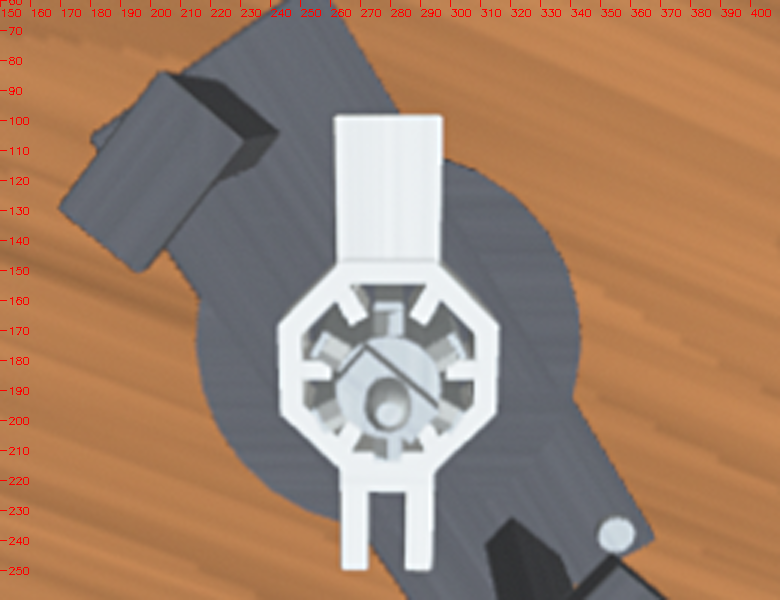

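View pics/s9c.png

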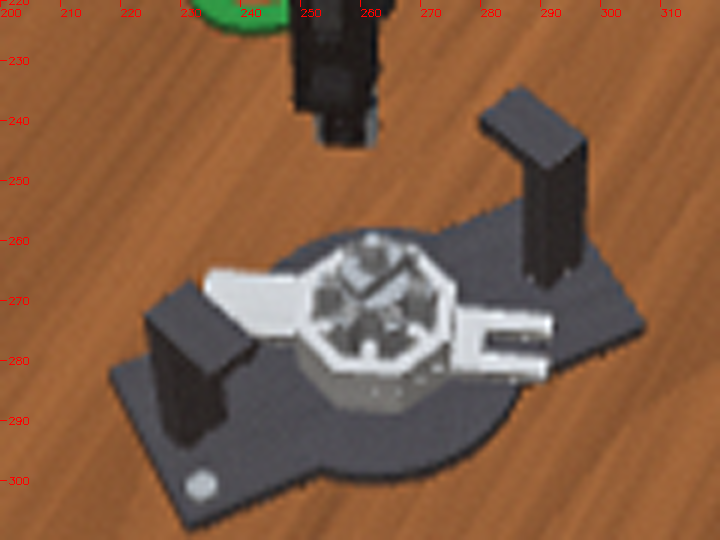

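Run:
```python
from h import *
pts=[(261.6,161.4),(298,161),(323.6,186),(322.6,221),(299.6,241.6),(261,242),(237.6,221),(236.4,186.4)]
p=fitoct(cam0('w1'),pts,.014,(.40,.302,-23)); print(intool('w1',[p[0],p[1],.014]))
psi=180+p[2]; c,s=np.cos(np.radians(psi)),np.sin(np.radians(psi))
t=p[:2]-.001*np.array([c,s])+.0005*np.array([s,-c]);print(t,psi)
rel([*t,.12],psi)
```

```text
fit [  0.4005   0.3032 -22.8974] rms px 1.09
[ -0.62   0.69 106.58]
[0.40161163 0.30322889] 157.10255785760577
shift [0.643, 7.431, 1.436] turn [0.0, -0.003, 7.346] cur [ 0.5659 -0.0316  0.1917] psi -158.82 t 10.7
```

Request:
send_rows(
  steps=[
    [[0.64,7.43,0],[0,0,7.35],85],
    [[0.64,7.43,0],[0,0,7.35],85],
    [[0.64,7.43,0],[0,0,7.35],85],
    [[0.64,7.43,1.4],[0,0,7.35],85],
    [[0.64,7.43,1.4],[0,0,7.35],85],
    [[0.64,7.43,1.4],[0,0,7.35],85],
    [[0.64,7.43,1.4],[0,0,7.35],85],
    [[0.64,7.43,1.4],[0,0,7.35],85],
    [[0.64,7.43,1.4],[0,0,7.35],85],
    [[0.64,7.43,1.4],[0,0,7.35],85],
  ],
)

```text
time_s: 11.7
position: [0.4009, 0.3034, 0.1206]
orientation: [0.198, 0.98, -0.001, -0.001]
wrist_force: [-0.0, -0.9, 0.2]
width: 0.994
```

```bash
python3 -c "
from h import *
snap('wrist','w10');s=status.state();print(s['position'],psi_now())
print(np.array(vision.get_calibration('wrist')['tool_from_camera']).round(4).tolist())
crop('pics/w10.npz','pics/w10c.png',220,145,120,155,5)
rel([.4012,.3032,0],157.1)
"
```

```text
[0.401753   0.30275452 0.12128627] 157.11
[[-0.0017, -0.9564, -0.2922, 0.074], [1.0, -0.0018, -0.0, -0.001], [-0.0005, -0.2922, 0.9564, -0.1427], [0.0, 0.0, 0.0, 1.0]]
shift [0.011, 0.008, 2.426] turn [-0.016, -0.009, 0.002] cur [0.4018 0.3028 0.1213] psi 157.11 t 11.75
```

View pics/w10c.png

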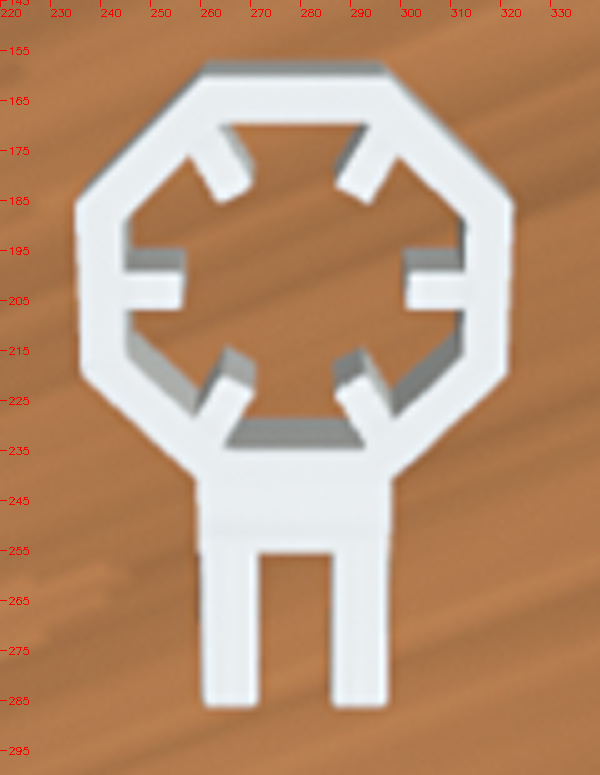

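Request:
send_rows(
  steps=[
    [[0,0,1],[0,0,0],85],
    [[0,0,2],[0,0,0],85],
    [[0,0,2.44],[0,0,0],85],
    [[0,0,2.44],[0,0,0],85],
    [[0,0,2.44],[0,0,0],60],
    [[0,0,2.44],[0,0,0],60],
    [[0,0,2.44],[0,0,0],60],
    [[0,0,2.44],[0,0,0],60],
    [[0,0,2.44],[0,0,0],60],
  ],
  grip_force=50,
)

```text
time_s: 12.65
position: [0.4033, 0.3034, 0.0024]
orientation: [0.199, 0.98, 0.001, 0.001]
wrist_force: [1.4, -3.7, 8.1]
width: 0.728
```

```bash
python3 -c "
from h import *
snap('wrist','w11');s=status.state();print(s['position'],psi_now(),s['wrist_force'],s['width']*85.4)
crop('pics/w11.npz','pics/w11c.png',190,195,180,170,4)
rel([.5659,-.0316,.17],201.2)
"
```

```text
[0.40330264 0.30342784 0.00234661] 157.07 [-0.14087458 -4.66971306  8.76452301] 62.06518952826258
shift [-5.613, -4.896, -3.352] turn [0.014, 0.03, -7.355] cur [0.4033 0.3034 0.0023] psi 157.07 t 12.7
```

View pics/w11c.png

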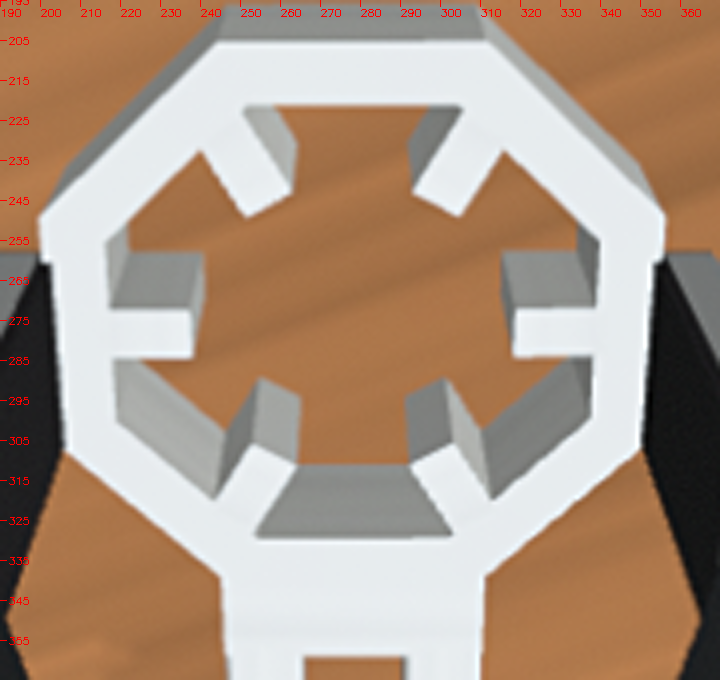

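Run:
```python
from h import *
pts=[(190+x/4,195+y/4) for x,y in [(217,40),(488,40),(665,217),(642,448),(485,575),(220,575),(65,450),(40,217)]]
p=fitoct(cam0('w11'),pts,.014,(.40,.302,-23));fitoct(cam0('w11'),pts,.014,(.40,.302,-23),1); print(intool('w11',[p[0],p[1],.014]))
rel([.5659,-.0316,.17],201.2)
```

```text
fit [  0.4009   0.3035 -22.9986] rms px 2.11
fit [ 4.01100e-01  3.03400e-01 -2.29986e+01  1.36000e-02] rms px 2.1
[  2.21  -0.83 -11.64]
shift [-5.613, -4.896, -3.352] turn [0.014, 0.03, -7.355] cur [0.4033 0.3034 0.0023] psi 157.07 t 12.7
```

Request:
send_rows(
  steps=[
    [[0,0,-1],[0,0,0],60],
    [[0,0,-2],[0,0,0],60],
    [[-0.9,-0.8,-3],[0,0,-1],60],
    [[-5.61,-4.9,-3.4],[0,0,-7.35],60],
    [[-5.61,-4.9,-3.4],[0,0,-7.35],60],
    [[-5.61,-4.9,-3.4],[0,0,-7.35],60],
    [[-5.61,-4.9,-3.4],[0,0,-7.35],60],
    [[-5.61,-4.9,-3.4],[0,0,-7.35],60],
    [[-5.61,-4.9,-3.4],[0,0,-7.35],60],
    [[-5.61,-4.9,-3.4],[0,0,-7.35],60],
    [[-5.61,-4.9,-3.4],[0,0,-7.35],60],
    [[-5.61,-4.9,-3.4],[0,0,-7.35],60],
  ],
)

```text
time_s: 13.9
position: [0.5653, -0.0332, 0.1711]
orientation: [-0.182, 0.983, -0.0, 0.001]
wrist_force: [-0.6, 0.7, -2.4]
width: 0.729
```

```bash
python3 -c "
from h import *
s=status.state();print(s['position'],psi_now(),s['wrist_force'],s['width']*85.4)
rel([.5659,-.0316,.12],201.2)
rel([.567,-.0312,.1],201.2)
"
```

```text
[ 0.56528243 -0.03322742  0.17111478] -158.97 [-0.63819395  0.67249392 -2.41718423] 62.28332867588346
shift [-0.022, 0.027, 1.022] turn [-0.005, 0.011, -0.029] cur [ 0.5653 -0.0332  0.1711] psi -158.97 t 13.9
shift [-0.045, 0.026, 1.422] turn [-0.005, 0.011, -0.029] cur [ 0.5653 -0.0332  0.1711] psi -158.97 t 13.9
```

Request:
send_rows(
  steps=[
    [[-0.035,0.027,0.8],[0,0,-0.03],60],
    [[-0.035,0.027,1.4],[0,0,-0.03],60],
    [[-0.035,0.027,1.8],[0,0,-0.03],60],
    [[-0.035,0.027,2.1],[0,0,-0.03],60],
    [[-0.035,0.027,2.1],[0,0,-0.03],60],
    [[-0.035,0.027,2.1],[0,0,-0.03],60],
  ],
)

```text
time_s: 14.5
position: [0.5664, -0.0293, 0.0663]
orientation: [-0.186, 0.983, -0.0, 0.0]
wrist_force: [-0.6, -0.1, -1.4]
width: 0.729
```

```bash
python3 -c "
from h import *
snap('wrist','w12');s=status.state();print(s['position'],psi_now(),s['wrist_force'])
crop('pics/w12.npz','pics/w12c.png',190,190,180,180,4)"
```

```text
[ 0.56669083 -0.02947933  0.06664744] -158.62 [-0.21532632  0.25407504 -2.44732016]
```

View pics/w12c.png

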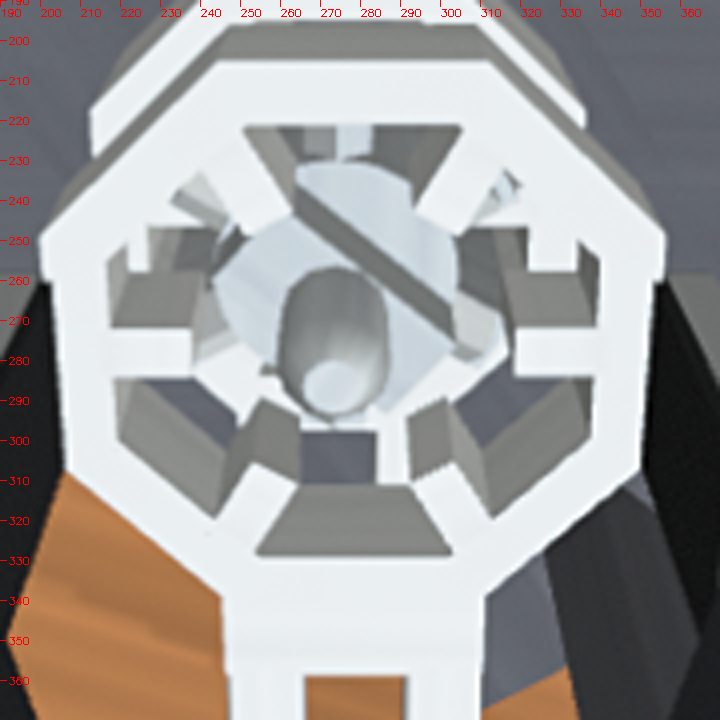

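Run:
```python
from h import *
pts=[(190+x/4,190+y/4) for x,y in [(217,60),(488,60),(665,237),(642,468),(485,597),(220,597),(65,470),(40,237)]]
p=fitoct(cam0('w12'),pts,.0666-.0023+.014,(.566,-.03,21));fitoct(cam0('w12'),pts,.0666+.0117,(.566,-.03,21),1); print(intool('w12',[p[0],p[1],.014]))
C=cam0('w12');z=np.load('pics/w12.npz');R=Ro.from_quat(z['q'])
for h in [(.565,-.033),(.566,-.0326)]:
    q=np.array([R.apply([.0145*np.sin(t),.0145*np.cos(t),0])+[*h,.058] for t in np.radians([90,0,180])]);print(((proj(C,q)-190)*4).round(1))
rel([.5659,-.0316,.06],201.2)
```

```text
fit [ 0.5645 -0.0309 21.3672] rms px 2.05
fit [ 0.5648 -0.0308 21.3672  0.0776] rms px 2.04
[ 2.41 -0.81 52.27]
[[334.  150.9]
 [457.1 265.4]
 [212.2 265.8]]
[[334.1 159.7]
 [457.  273.7]
 [212.6 274.1]]
shift [0.03, -0.034, 0.133] turn [-0.008, 0.016, 0.031] cur [ 0.5667 -0.0295  0.0666] psi -158.62 t 14.55
```

Request:
send_rows(
  steps=[
    [[-0.008,-0.04,0],[0,0,0.04],60],
    [[-0.008,-0.04,0.1],[0,0,0.04],60],
    [[-0.008,-0.04,0.2],[0,0,0.04],60],
    [[-0.008,-0.04,0.3],[0,0,0.04],60],
    [[-0.008,-0.04,0.3],[0,0,0.04],60],
  ],
)

```text
time_s: 15.05
position: [0.5667, -0.0315, 0.0493]
orientation: [-0.183, 0.983, 0.0, -0.001]
wrist_force: [-0.6, 0.2, -2.0]
width: 0.723
```

```bash
python3 -c "
from h import *
snap('wrist','w13');s=status.state();print(s['position'],psi_now(),s['wrist_force'],s['ft_torque'])
crop('pics/w13.npz','pics/w13c.png',190,190,180,180,4)"
```

```text
[ 0.56696129 -0.0314646   0.0497552 ] -158.88 [ 0.59627414 -0.31856854 -2.0894771 ] [0.03360481 0.02380169 0.03094904]
```

View pics/w13c.png

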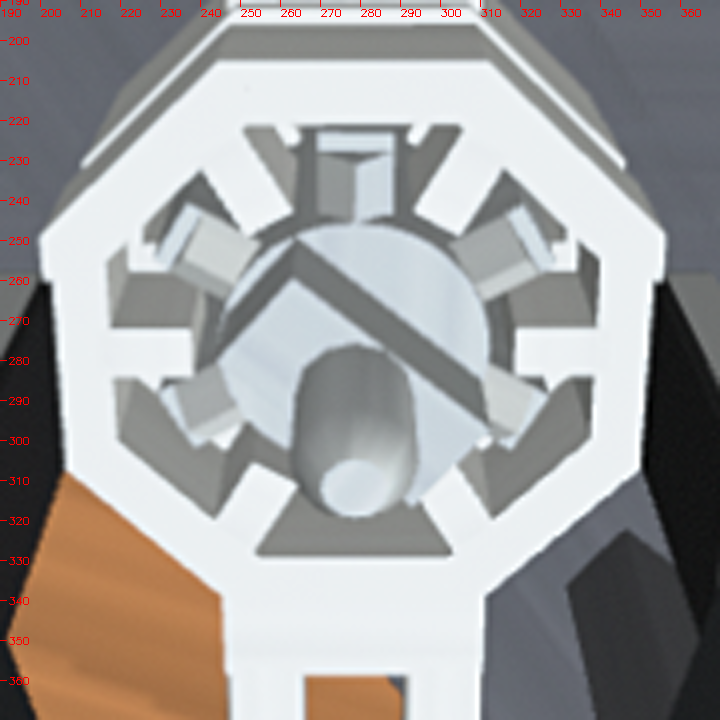

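Request:
send_rows(
  steps=[
    [[0,0,0.1],[0,0,0],60],
    [[0,0,0.2],[0,0,0],60],
    [[0,0,0.21],[0,0,0],60],
    [[0,0,0.21],[0,0,0],60],
  ],
)

```text
time_s: 15.5
position: [0.5675, -0.0315, 0.0404]
orientation: [-0.183, 0.983, -0.0, 0.0]
wrist_force: [-4.0, 0.5, 8.0]
width: 0.73
```

Request:
send_rows(
  steps=[
    [[0,0,0],[0,0,0],85],
    [[0,0,0],[0,0,0],85],
    [[0,0,0],[0,0,0],85],
    [[0,0,0],[0,0,0],85],
    [[0,0,-1],[0,0,0],85],
    [[0,0,-2],[0,0,0],85],
    [[0,0,-3],[0,0,0],85],
    [[0,0,-3.2],[0,0,0],85],
    [[0,0,-3.2],[0,0,0],85],
  ],
)

```text
time_s: 16.4
position: [0.5678, -0.0316, 0.2015]
orientation: [-0.183, 0.983, -0.001, 0.002]
wrist_force: [0.2, -0.5, -0.0]
width: 0.999
```

```bash
python3 -c "
from h import *
snap('wrist','w14');snap('scene','s14');s=status.state();print(s['position'],psi_now(),s['wrist_force'],s['ft_torque'])
crop('pics/w14.npz','pics/w14c.png',150,60,260,200,3)
crop('pics/s14.npz','pics/s14c.png',200,220,120,90,6)
S=cam('scene');T=cam('top')
for a,b in [((209.5,361.8),(404,192.4)),((209.5,361.8),(392,136.4)),((292,384.5),(404,192.4)),((292,384.5),(392,136.4))]:
    print(onz(S,a,.01),onz(T,b,.01))
"
```

```text
[ 0.56668264 -0.03144351  0.19818118] -158.88 [-0.89106978  0.14846728 -1.25248967] [-0.0466804   0.00485712  0.01835614]
[ 0.56598136 -0.28150092  0.01      ] [ 0.56087098 -0.2820611   0.01      ]
[ 0.56598136 -0.28150092  0.01      ] [ 0.74306739 -0.24691633  0.01      ]
[ 0.74959107 -0.24672334  0.01      ] [ 0.56087098 -0.2820611   0.01      ]
[ 0.74959107 -0.24672334  0.01      ] [ 0.74306739 -0.24691633  0.01      ]
```

View pics/w14c.png

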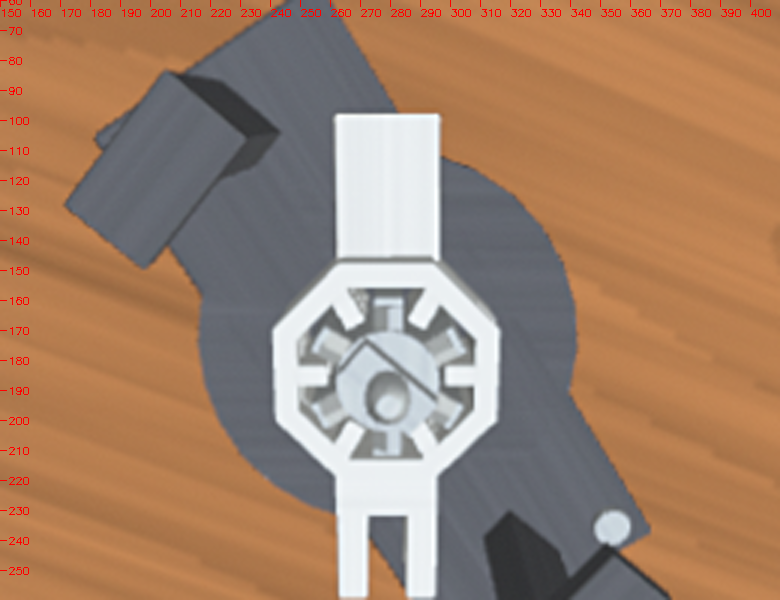

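View pics/s14c.png

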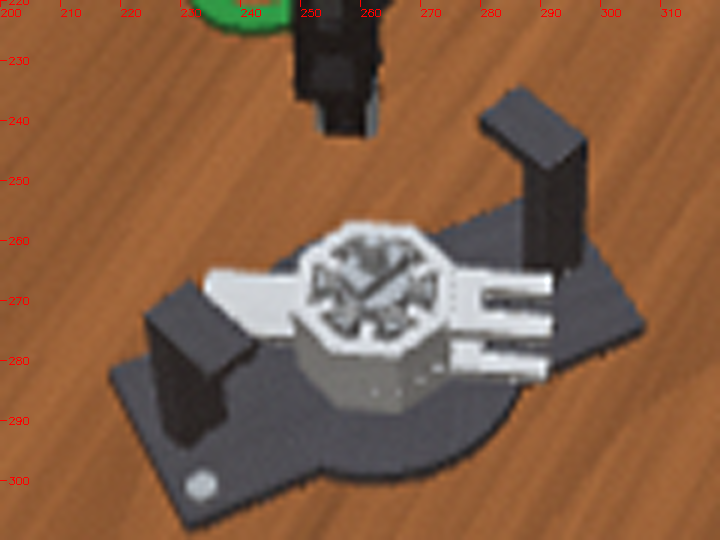

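```bash
python3 -c "
from h import *
rel([.6543,-.263,.13],190.8)
w=[(150+x/3,60+y/3) for x,y in [(340,262),(434,262),(500,328),(497,420),(437,475),(338,475),(275,420),(273,328)]]
fitoct(cam0('w14'),w,.052,(.566,-.033,21));fitoct(cam0('w14'),w,.052,(.566,-.033,21),1)
"
```

```text
shift [0.032, -4.953, 1.359] turn [0.008, -0.019, 1.72] cur [ 0.5667 -0.0314  0.1982] psi -158.88 t 16.5
fit [ 0.565  -0.0329 21.0878] rms px 0.88
fit [ 0.565  -0.033  21.0878  0.0523] rms px 0.88
```

Request:
send_rows(
  steps=[
    [[0.03,-4.95,0],[0,0,1.72],85],
    [[0.03,-4.95,0.5],[0,0,1.72],85],
    [[0.03,-4.95,1.36],[0,0,1.72],85],
    [[0.03,-4.95,1.36],[0,0,1.72],85],
    [[0.03,-4.95,1.36],[0,0,1.72],85],
    [[0.03,-4.95,1.36],[0,0,1.72],85],
    [[0.03,-4.95,1.36],[0,0,1.72],85],
    [[0.03,-4.95,1.36],[0,0,1.72],85],
  ],
)

```text
time_s: 17.3
position: [0.6547, -0.2618, 0.1309]
orientation: [-0.094, 0.996, 0.0, -0.001]
wrist_force: [-0.5, 1.0, 1.0]
width: 0.996
```

```bash
python3 -c "
from h import *
snap('wrist','w15');s=status.state();print(s['position'],psi_now())
"
```

```text
[ 0.65499259 -0.2615459   0.1318646 ] -169.14
```

View pics/w15.png

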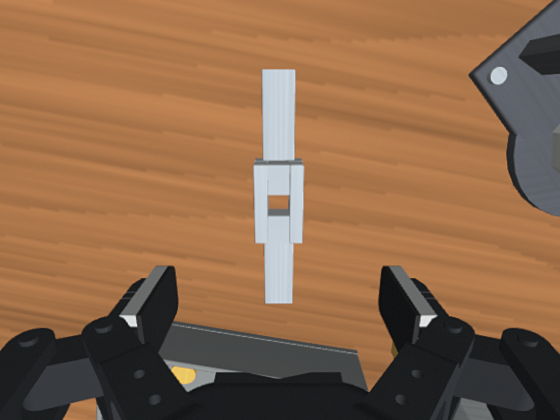

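```bash
python3 -c "
from h import *
crop('pics/w15.npz','pics/w15c.png',235,60,90,255,3)"
```

```text
(no output)
```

View pics/w15c.png

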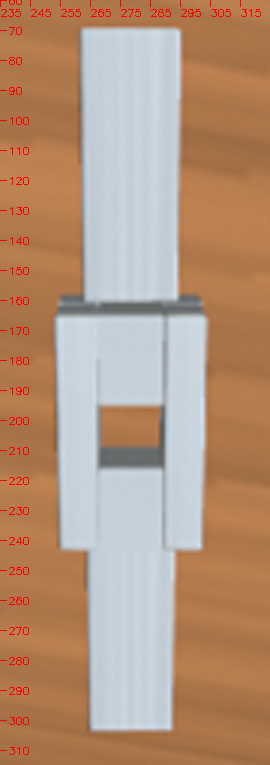

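```bash
cat >> h.py <<'E'
BAR=np.array([(30,18,30),(30,-18,30),(-30,18,30),(-30,-18,30),(95,12,10),(95,-12,10),(-95,12,10),(-95,-12,10)])/1000.
def fitbar(C,pts,idx,z,x0,free=None):
    pts=np.array(pts)
    def res(p):
        c,s=np.cos(np.radians(p[2])),np.sin(np.radians(p[2]))
        X=BAR[idx].copy();X[:,:2]=X[:,:2]@np.array([[c,s],[-s,c]])+p[:2];X[:,2]+=(p[3] if free else z)
        return (proj(C,X)-pts).ravel()
    r=least_squares(res,list(x0)+([z] if free else []),x_scale=[.01,.01,5]+([.01] if free else []));print('bar',r.x.round(4),np.sqrt((r.fun**2).mean()).round(2));return r.x
E
python3 - <<'E'
from h import *
C=cam0('w15')
# image up=+tool x (psi=190.9), right=+tool y ; bar frame yaw=190.8: +x=up, +y = left (tool y is -)
pts=[(253.7,165),(303.7,165),(255,243),(302.3,243),(262.3,69.3),(295,69.3),(265.7,303.3),(292,303.3)]
p=fitbar(C,pts,list(range(8)),0,(.654,-.263,190.8));fitbar(C,pts,list(range(8)),0,(.654,-.263,190.8),1)
print(intool('w15',[p[0],p[1],.015]))
rel([p[0],p[1],.004],p[2])
E
```

```text
bar [  0.6551  -0.262  190.8022] 0.45
bar [ 6.55300e-01 -2.61900e-01  1.90802e+02 -1.10000e-03] 0.37
[ -0.44  -0.3  115.9 ]
shift [0.0, -0.009, 2.557] turn [0.003, -0.001, 0.01] cur [ 0.655  -0.2615  0.1319] psi -169.14 t 17.35
```

Request:
send_rows(
  steps=[
    [[0,0,1],[0,0,0],85],
    [[0,0,2],[0,0,0],85],
    [[0,0,2.52],[0,0,0],85],
    [[0,0,2.52],[0,0,0],85],
    [[0,0,2.52],[0,0,0],32],
    [[0,0,2.52],[0,0,0],32],
    [[0,0,2.52],[0,0,0],32],
    [[0,0,2.52],[0,0,0],32],
    [[0,0,2.52],[0,0,0],32],
    [[0,0,2.52],[0,0,0],32],
    [[0,0,2.52],[0,0,0],32],
    [[0,0,2.52],[0,0,0],32],
  ],
  grip_force=80,
)

```text
time_s: 18.55
position: [0.6559, -0.2633, 0.0081]
orientation: [-0.094, 0.996, -0.001, 0.001]
wrist_force: [-0.8, 0.8, 8.8]
width: 0.402
```

```bash
python3 -c "
from h import *
snap('wrist','w16');s=status.state();print(s['position'],psi_now(),s['wrist_force'],s['width']*85.4)
crop('pics/w16.npz','pics/w16c.png',215,0,130,420,2)
rel([.5659,-.0325,.16],120.9)"
```

```text
[ 0.65597448 -0.2632077   0.00813775] -169.2 [-1.58597134  0.9888825   8.6943639 ] 34.2701784896345
shift [0.897, 4.865, -3.048] turn [0.001, 0.032, 11.651] cur [ 0.656  -0.2632  0.0081] psi -169.2 t 18.6
```

View pics/w16.png

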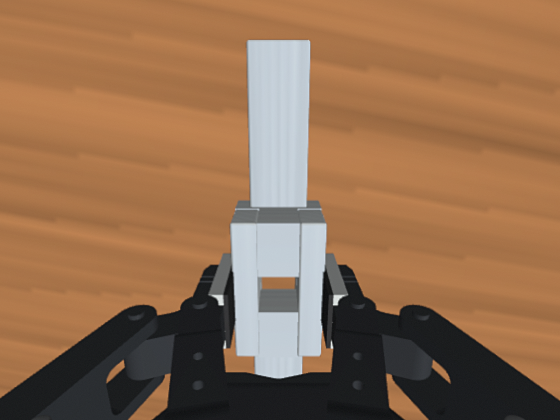

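Run:
```python
from h import *
C=cam0('w16')
p=fitbar(C,[(232,223),(326,223),(237,356),(321,356),(247,41),(310,41)],[0,1,2,3,4,5],0,(.655,-.262,190.8));fitbar(C,[(232,223),(326,223),(237,356),(321,356),(247,41),(310,41)],[0,1,2,3,4,5],0,(.655,-.262,190.8),1)
print(intool('w16',[p[0],p[1],.0]))
```

```text
bar [  0.6557  -0.2638 190.8219] 1.15
bar [ 6.560000e-01 -2.638000e-01  1.908219e+02 -1.300000e-03] 0.68
[ 0.33 -0.5   8.13]
```

Request:
send_rows(
  steps=[
    [[0,0,-1],[0,0,0],32],
    [[0,0,-2],[0,0,0],32],
    [[0,0.5,-3],[0,0,1],32],
    [[0.9,4.87,-3.05],[0,0,11.65],32],
    [[0.9,4.87,-3.05],[0,0,11.65],32],
    [[0.9,4.87,-3.05],[0,0,11.65],32],
    [[0.9,4.87,-3.05],[0,0,11.65],32],
    [[0.9,4.87,-3.05],[0,0,11.65],32],
    [[0.9,4.87,-3.05],[0,0,11.65],32],
    [[0.9,4.87,-3.05],[0,0,11.65],32],
    [[0.9,4.87,-3.05],[0,0,11.65],32],
    [[0.9,4.87,-3.05],[0,0,11.65],32],
  ],
)

```text
time_s: 19.8
position: [0.5651, -0.0321, 0.1587]
orientation: [0.494, 0.87, 0.0, 0.0]
wrist_force: [-0.3, -0.4, -3.4]
width: 0.403
```

```bash
python3 -c "
from h import *
snap('wrist','w17');snap('scene','s17');s=status.state();print(s['position'],psi_now(),s['wrist_force'],s['width']*85.4)
crop('pics/s17.npz','pics/s17c.png',190,170,140,130,5)
print(np.array(vision.get_calibration('wrist')['tool_from_camera']).round(4).tolist())
rel([.5659,-.0325,.16],120.9)"
```

```text
[ 0.56513317 -0.03218921  0.15857163] 121.03 [ 0.19990565 -0.36942893 -3.78097659] 34.26182442739661
[[-0.0017, -0.9564, -0.292, 0.0735], [1.0, -0.0016, -0.0006, -0.0004], [0.0001, -0.292, 0.9564, -0.1427], [0.0, 0.0, 0.0, 1.0]]
shift [-0.013, 0.01, -0.029] turn [0.003, 0.002, 0.021] cur [ 0.5651 -0.0322  0.1586] psi 121.03 t 19.9
```

View pics/w17.png

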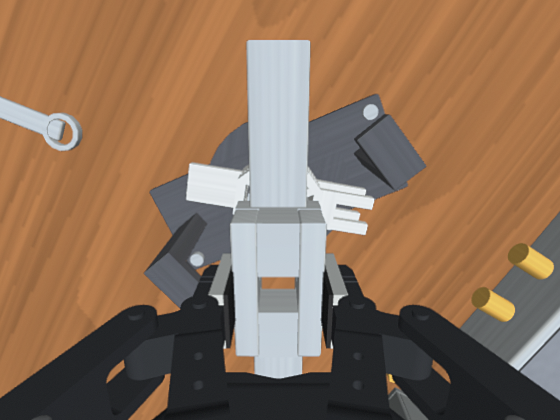

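View pics/s17c.png

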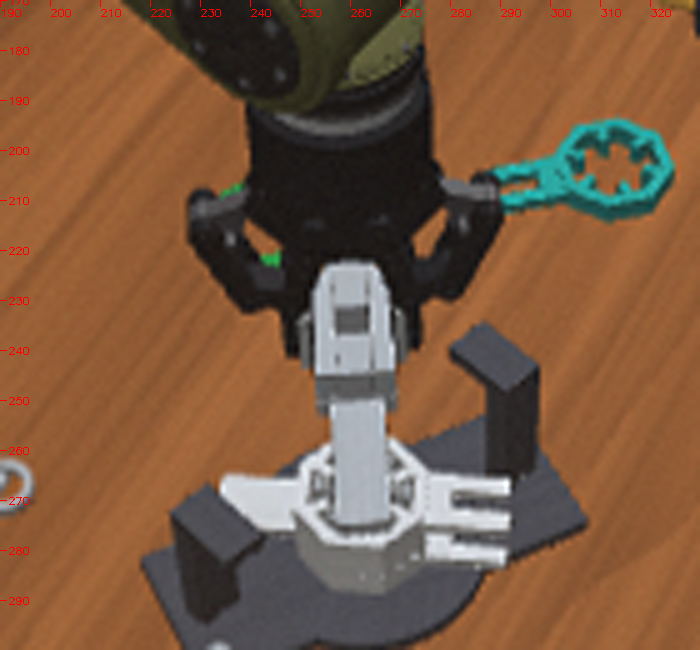

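Request:
send_rows(
  steps=[
    [[0,0,0.6],[0,0,0],32],
    [[0,0,1.1],[0,0,0],32],
    [[0,0,1.27],[0,0,0],32],
    [[0,0,1.27],[0,0,0],32],
  ],
)

```text
time_s: 20.3
position: [0.5648, -0.0322, 0.0941]
orientation: [0.493, 0.87, -0.0, -0.001]
wrist_force: [-0.1, 0.4, -1.5]
width: 0.404
```

```bash
python3 -c "
from h import *
snap('wrist','w18');snap('scene','s18');s=status.state();print(s['position'],psi_now(),s['wrist_force'],s['width']*85.4)
crop('pics/s18.npz','pics/s18c.png',190,190,140,120,5)
crop('pics/w18.npz','pics/w18c.png',225,200,110,170,4)"
```

```text
[ 0.56573266 -0.03226085  0.09595202] 120.93 [ 0.08788412 -0.42947272 -2.61950928] 34.208992927229524
```

View pics/w18c.png

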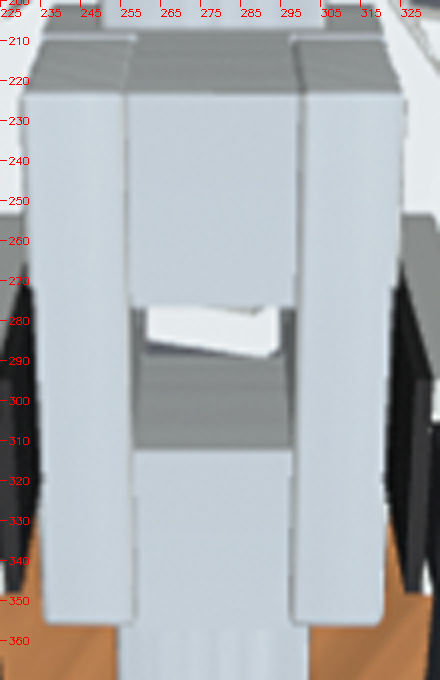

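View pics/s18c.png

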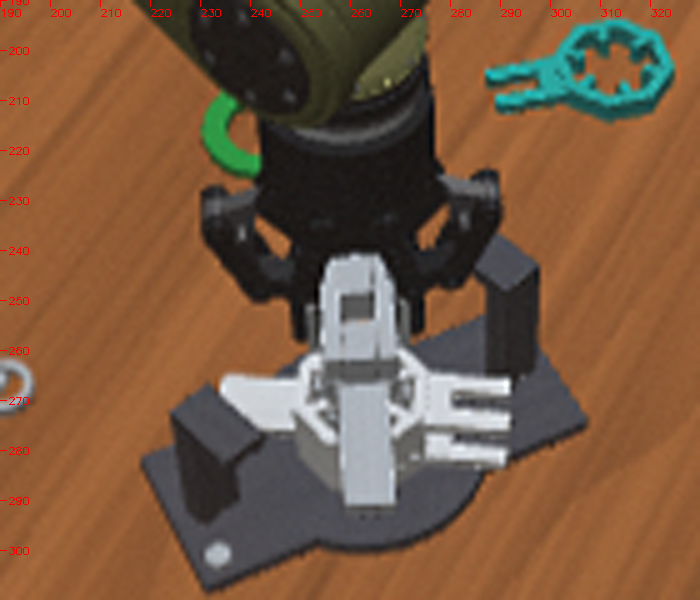

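Request:
send_rows(
  steps=[
    [[0,0,0.05],[0,0,0],32],
    [[0,0,0.1],[0,0,0],32],
    [[0,0,0.16],[0,0,0],32],
    [[0,0,0.16],[0,0,0],32],
  ],
)

```text
time_s: 20.8
position: [0.565, -0.0321, 0.0865]
orientation: [0.493, 0.87, -0.0, -0.0]
wrist_force: [-0.4, 0.0, -2.9]
width: 0.406
```

```bash
python3 -c "
from h import *
snap('wrist','w19');s=status.state();print(s['position'],psi_now(),s['wrist_force'],s['ft_torque'])
crop('pics/w19.npz','pics/w19c.png',225,200,110,170,4)"
```

```text
[ 0.56509443 -0.03214528  0.08666375] 120.9 [-0.24032502 -0.29862163 -1.6911713 ] [-0.01805553  0.00274412  0.00180786]
```

View pics/w19c.png

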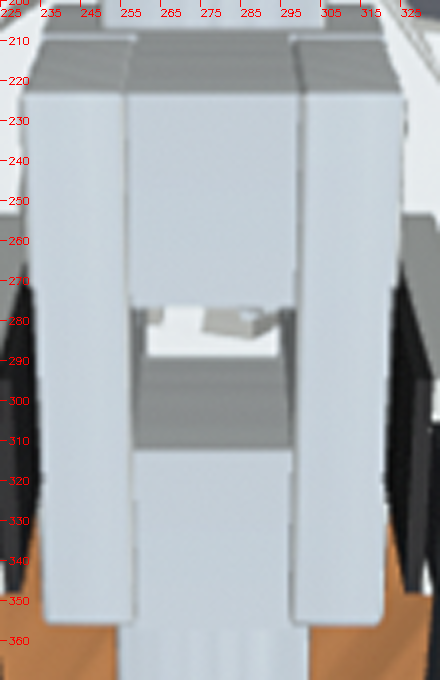

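Request:
send_rows(
  steps=[
    [[0,0,0.06],[0,0,0],32],
    [[0,0,0.12],[0,0,0],32],
    [[0,0,0.17],[0,0,0],32],
    [[0,0,0.17],[0,0,0],32],
  ],
)

```text
time_s: 21.25
position: [0.565, -0.0321, 0.0778]
orientation: [0.493, 0.87, -0.0, -0.0]
wrist_force: [0.2, 0.1, -2.5]
width: 0.406
```

```bash
python3 -c "
from h import *
snap('wrist','w20');snap('scene','s20');s=status.state();print(s['position'],psi_now(),s['wrist_force'],s['ft_torque'])
crop('pics/s20.npz','pics/s20c.png',200,220,120,90,6)
crop('pics/w20.npz','pics/w20c.png',225,200,110,170,4)"
```

```text
[ 0.56515497 -0.03217248  0.07822181] 120.9 [-0.75951181 -0.24778032 -2.53035531] [ 0.00853109 -0.0130417  -0.02150064]
```

View pics/w20c.png

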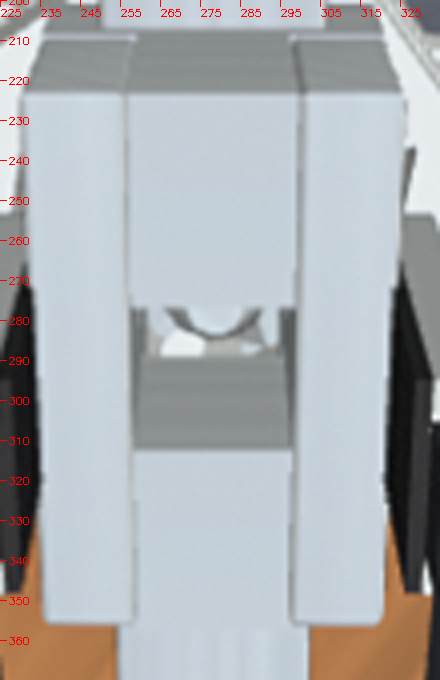

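View pics/s20c.png

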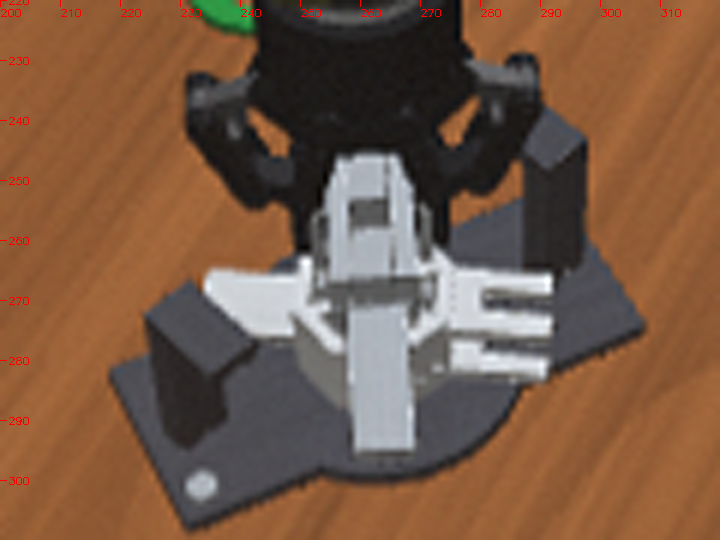

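Request:
send_rows(
  steps=[
    [[0,0,0.03],[0,0,0],32],
    [[0,0,0.05],[0,0,0],32],
    [[0,0,0.05],[0,0,0],32],
  ],
)

```text
time_s: 21.65
position: [0.5652, -0.0322, 0.0761]
orientation: [0.493, 0.87, 0.0, 0.0]
wrist_force: [-1.5, 1.1, 1.5]
width: 0.405
```

```bash
python3 -c "
from h import *
s=status.state();print(s['position'],psi_now(),s['wrist_force'],s['ft_torque'])"
```

```text
[ 0.56523497 -0.03218469  0.07605404] 120.9 [-1.46052344  1.10788179  1.49762682] [-0.05129954  0.22106221 -0.00506795]
```

Request:
send_rows(
  steps=[
    [[0,0,0],[0,0,0.8],32],
    [[0,0,0],[0,0,1.6],32],
    [[0,0,0],[0,0,2.5],32],
    [[0,0,0],[0,0,3.5],32],
    [[0,0,0],[0,0,4.5],32],
    [[0,0,0],[0,0,5.5],32],
    [[0,0,0],[0,0,6.5],32],
    [[0,0,0],[0,0,7.3],32],
    [[0,0,0],[0,0,8.0],32],
    [[0,0,0],[0,0,8.3],32],
    [[0,0,0],[0,0,8.3],32],
  ],
)

```text
time_s: 22.75
position: [0.5651, -0.0321, 0.0757]
orientation: [0.814, 0.581, -0.0, -0.0]
wrist_force: [0.9, -0.4, -2.1]
width: 0.403
```

```bash
python3 -c "
from h import *
snap('wrist','w21');snap('scene','s21');s=status.state();print(s['position'],psi_now(),s['wrist_force'],s['ft_torque'])
crop('pics/s21.npz','pics/s21c.png',200,220,120,90,6)"
```

```text
[ 0.56515679 -0.03214299  0.07572766] 71.17 [ 0.41886331  0.43672194 -2.96881669] [-0.01875483 -0.02528134  0.00309159]
```

View pics/w21.png

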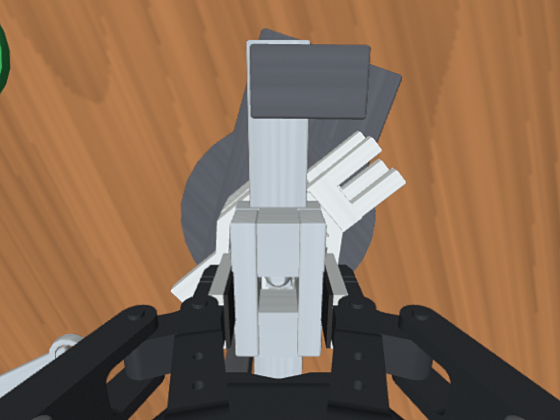

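View pics/s21c.png

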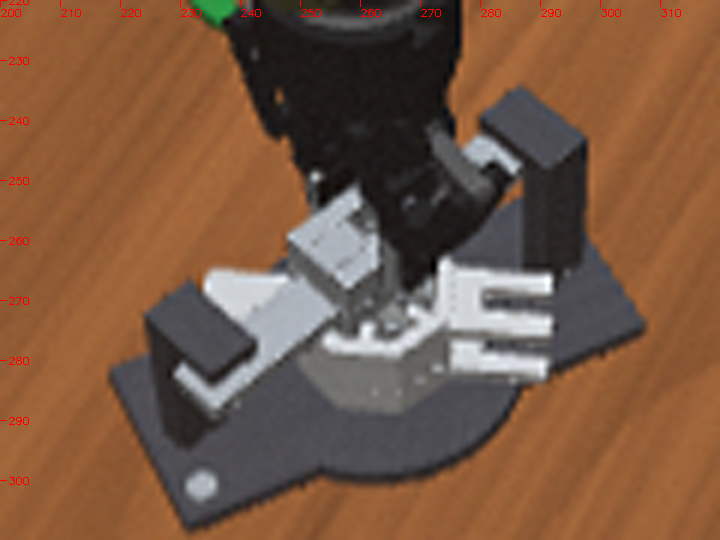

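Request:
send_rows(
  steps=[
    [[0,0,0.07],[0,0,0],32],
    [[0,0,0.14],[0,0,0],32],
    [[0,0,0.2],[0,0,0],32],
    [[0,0,0.22],[0,0,0],32],
    [[0,0,0.22],[0,0,0],32],
  ],
)

```text
time_s: 23.35
position: [0.5652, -0.0322, 0.066]
orientation: [0.814, 0.582, 0.0, 0.0]
wrist_force: [-10.1, 0.6, 16.9]
width: 0.403
```

```bash
python3 -c "
from h import *
snap('wrist','w22');snap('scene','s22');s=status.state();print(s['position'],psi_now(),s['wrist_force'],s['ft_torque'])
crop('pics/s22.npz','pics/s22c.png',200,220,120,90,6)"
```

```text
[ 0.56517825 -0.03215739  0.0660172 ] 71.12 [-8.99272674  1.44046313 15.74639755] [ 0.11914827  1.70641226 -0.00672532]
```

View pics/s22c.png

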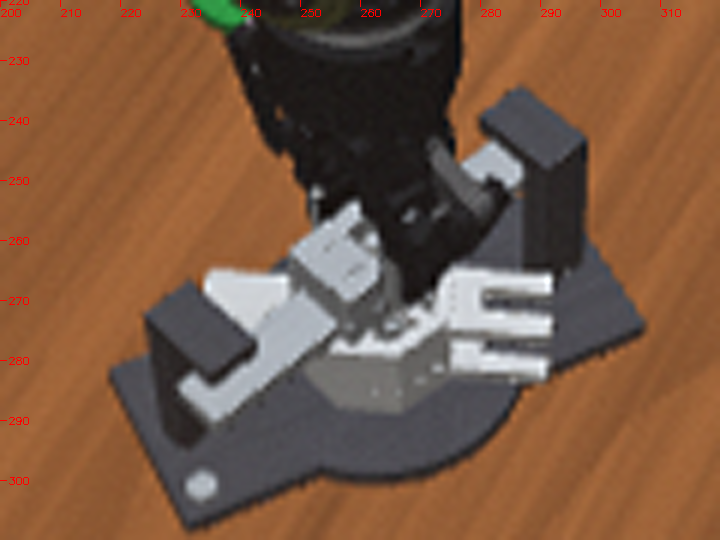

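Request:
send_rows(
  steps=[
    [[0,0,-0.03],[0,0,0],60],
    [[0,0,-0.03],[0,0,0],60],
    [[0,0,-0.03],[0,0,0],60],
    [[0,0,-0.03],[0,0,0],60],
    [[0,0,-0.5],[0,0,0],60],
    [[0,0,-1.4],[0,0,0],60],
    [[0,0,-2.4],[0,0,0],60],
    [[0,0,-2.8],[0,0,0],60],
    [[0,0,-2.8],[0,0,0],60],
  ],
)

```text
time_s: 24.35
position: [0.5663, -0.0323, 0.2082]
orientation: [0.814, 0.581, 0.002, 0.002]
wrist_force: [0.4, -0.7, -0.3]
width: 0.704
```

```bash
python3 -c "
from h import *
snap('wrist','w23');snap('scene','s23');snap('top','t23');s=status.state();print(s['position'],psi_now(),s['wrist_force'],s['ft_torque'])
crop('pics/s23.npz','pics/s23c.png',200,220,120,90,6)
crop('pics/w23.npz','pics/w23c.png',150,30,260,260,3)"
```

```text
[ 0.56468258 -0.03210428  0.20339949] 71.1 [ 0.05958854  0.63815341 -0.73281913] [-0.00820558  0.02576648 -0.01062681]
```

View pics/s23.png

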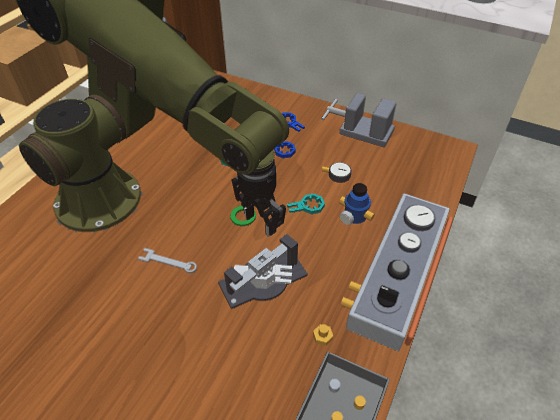

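View pics/s23c.png

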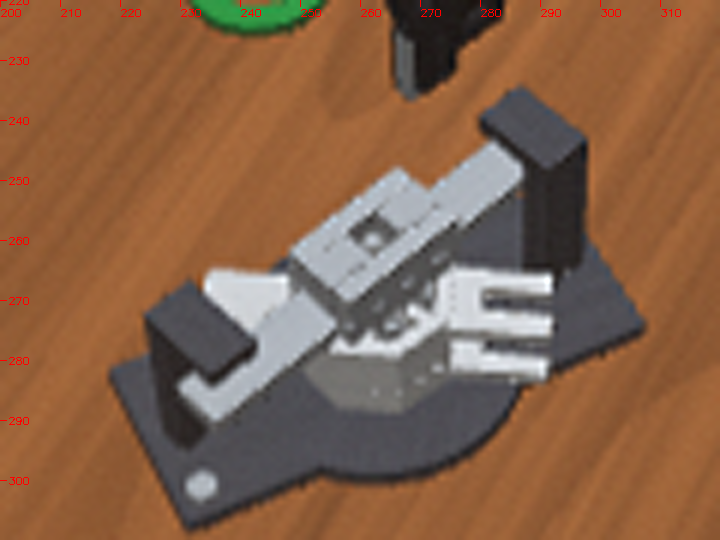

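View pics/w23.png

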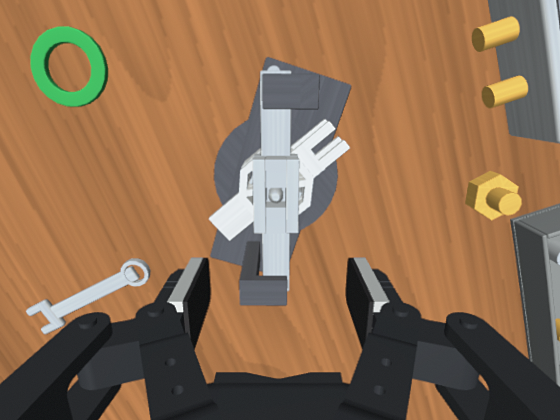

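View pics/w23c.png

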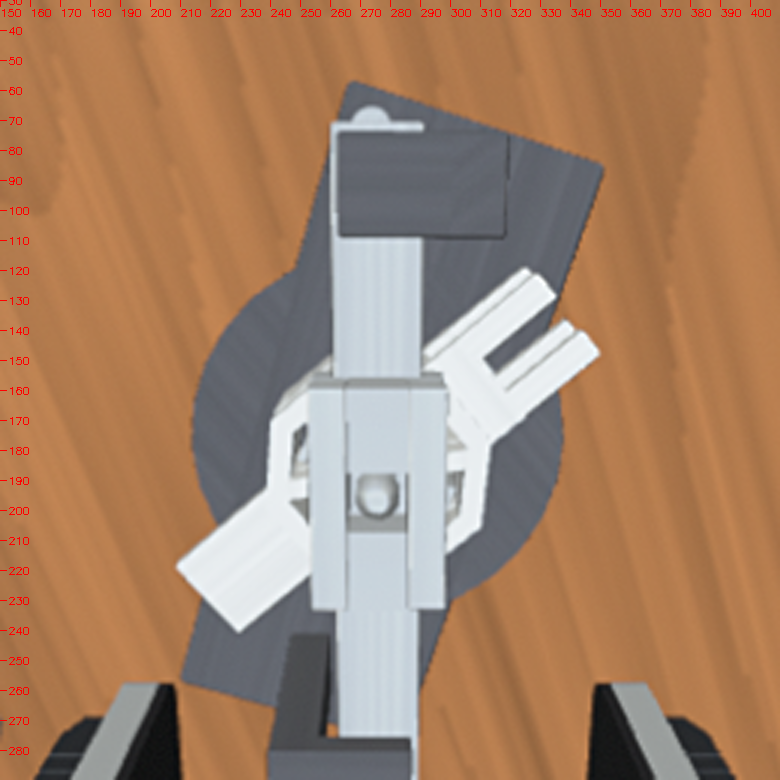

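Run:
```python
from h import *
z=np.load('pics/w23.npz');d=z['d'];C=cam0('w23');K,k1,R,t=C
for uv in [(260,190),(292,190),(276,172),(276,140),(276,250)]:
    o,r=ray(C,uv);print(uv,(o+r*d[uv[1],uv[0]]).round(4))
```

```text
(260, 190) [ 0.5549 -0.0219  0.0871]
(292, 190) [ 0.5785 -0.0297  0.0882]
(276, 172) [ 0.5714 -0.0124  0.0877]
(276, 140) [0.5786 0.0085 0.0676]
(276, 250) [ 0.5472 -0.0824  0.0676]
```

```bash
python3 -c "
from h import *
print(hand_in())"
```

```text
the job is handed in; nothing more can be done
None
```

I did the whole job in the order you asked and handed it in at about 24.5 s. I got no verdict back.

- **Plates:** The plain plate went on first, with its tab opposite the seated fork. The silver forked plate went on top, with its fork the same way as the seated one. I left the blue and turquoise look-alikes alone. From the picture the stack's top face came out at 52.3 mm, against 52 mm nominal, so each plate lies flat on the one below.
- **Keeper bar:** I hung it on the pin 50° anticlockwise of the lock line and twisted it clockwise under both hooks. It then dropped about 10 mm onto the key. After I let go, wrist depth gave the block top at about 87.7 mm (88 nominal) and both arm tops at 67.6 mm (68 nominal). The pictures show it under both hooks.
- **Bystanders:** I never touched them. In the last picture with all four in view, they looked to be where they started; I didn't measure their positions.
- **Disagreements:** The wrist camera's calibration shifted by about 1 mm between poses, so I used an average and corrected by eye at each fit. My first reading of the pin position from the scene camera was about 8 mm off, and I did not use it.
- **Forces:** The highest wrist reading I saw was about 20 N, when the bar went home. I read it only after each move, so brief peaks could have been missed.

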